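# Shingle a sample roof panel

### The job

Clear every offcut off the sloping roof panel into the black bin first. Then shingle the panel from the eave up with the three grey strips, ribs upward and heads uphill, each centred between the two side lines: the first strip's lower edge flush with the starter batten's downhill edge, the next lapped over it with its lower edge on the second course line, the last lapped over that with its lower edge on the third line. Leave the spool, the glue bottle and the carton where they are.

Things in the scene. Friction and masses are not known exactly. Their poses are not given: they have to be found in the camera images.
- jig: Fixed sloping cream-coloured roof panel on a low stand, 200 up the slope x 240 wide x 12, pitched 16 degrees. Origin: centre of its top face, 78 above the bench; x up the slope (away from the robot), y across, z out of the face. Two dark lines across it mark courses 2 and 3; two dark lines up the slope, 80 either side of the middle, show where strip ends go.
- line1 (a point): Middle of course line 1, on the panel's face (panel x = -80), panel's axes: the downhill edge of the fixed starter batten, which is 25 wide up the slope, 5 thick and 240 long across the panel.
- line2 (a point): Middle of course line 2 (dark line) on the panel's face, 45 up the slope from line 1. Panel's axes. Laid on the batten or on the strip below, a strip rests on that one's uphill edge and on the panel at its own head: it then lies about 0.11 rad flatter than the panel, the underside of its butt edge about 8 off the panel.
- line3 (a point): Middle of course line 3 (dark line) on the panel's face, 90 up the slope from line 1. Panel's axes.
- bin: Fixed open black bin, 170 x 220 x 80 high, walls and floor 5 thick. Origin: centre of its underside; z up.
- strip1_rib (a point): Shingle strip 1 of 3 alike (any may be any course), grey, starting flat on the bench: plate 70 (x) x 160 (y) x 5, 75 g, with an upright rib on top to hold it by, 28 along x, 14 along y, 22 high above the plate. This point: centre of the rib, 16 above the plate's underside, 20 from the butt (lower) edge. x from butt to head, y along the strip, z out of the ribbed face.
- strip1_butt (a point): Middle of the butt (lower) edge of strip 1, at the plate's underside: 20 from the rib's centre along -x, 16 below it. Same axes as the strip.
- strip2_rib (a point): Shingle strip 2 of 3 alike (any may be any course), grey, starting flat on the bench: plate 70 (x) x 160 (y) x 5, 75 g, with an upright rib on top to hold it by, 28 along x, 14 along y, 22 high above the plate. This point: centre of the rib, 16 above the plate's underside, 20 from the butt (lower) edge. x from butt to head, y along the strip, z out of the ribbed face.
- strip2_butt (a point): Middle of the butt (lower) edge of strip 2, at the plate's underside: 20 from the rib's centre along -x, 16 below it. Same axes as the strip.
- strip3_rib (a point): Shingle strip 3 of 3 alike (any may be any course), grey, starting flat on the bench: plate 70 (x) x 160 (y) x 5, 75 g, with an upright rib on top to hold it by, 28 along x, 14 along y, 22 high above the plate. This point: centre of the rib, 16 above the plate's underside, 20 from the butt (lower) edge. x from butt to head, y along the strip, z out of the ribbed face.
- strip3_butt (a point): Middle of the butt (lower) edge of strip 3, at the plate's underside: 20 from the rib's centre along -x, 16 below it. Same axes as the strip.
- offcut1_mid (a point): Wood offcut 1, a plain block 34 x 64 x 28 (its x, y, z), about 40 g, lying on the panel at the start; it may be absent. This point: centre of the block.
- offcut2_mid (a point): Wood offcut 2, a plain block 30 x 66 x 26 (its x, y, z), about 40 g, lying on the panel at the start; it may be absent. This point: centre of the block.
- offcut3_mid (a point): Wood offcut 3, a plain block 32 x 62 x 30 (its x, y, z), about 40 g, lying on the panel at the start; it may be absent. This point: centre of the block.
- offcut4_mid (a point): Wood offcut 4, a plain block 36 x 68 x 26 (its x, y, z), about 40 g, lying on the panel at the start; it may be absent. This point: centre of the block.
- offcut5_mid (a point): Wood offcut 5, a plain block 30 x 60 x 30 (its x, y, z), about 40 g, lying on the panel at the start; it may be absent. This point: centre of the block.
- spool: Bystander: filament spool lying flat, 130 across, 55 high. Origin: centre of its underside.
- glue: Bystander: glue bottle, 56 across, 140 high. Origin: centre of its underside.
- carton: Bystander: closed cardboard carton 100 x 100 x 50. Origin: centre of its underside.

How it is judged:
By the outcome, as a careful person would: the job done as asked, in the order asked, and still so for the second after the job is handed in, with the robot touching nothing.
Of offcut1, offcut2, offcut3, offcut4, offcut5 only 3 to 5 are there at a start; the rules pass over those that are not, and their reading is None.
At some moment in a run one of offcut1, offcut2, offcut3, offcut4, offcut5 may be knocked a few centimetres aside while the robot is not near it.
Once in a run the grip may slacken for a moment while it holds something.
It also fails if it takes over 208 s, if anything falls off the work surface, if the arm or the gripper's body presses on something with over 40 N, if the wrist force passes 120 N, or if a joint passes its speed limit or range.

### The arm

A 6-joint arm with a two-finger parallel gripper is mounted at the origin on the work surface. World frame = base frame: x ahead of the robot, y to its left, z up, the work surface at z = 0. Lengths are in m, angles in rad, forces in N, time in s.
With the tool pointing down it reaches from about 0.3 to 0.775 m from the base axis. Payload 14.6 kg.
Tool frame: the origin (TCP) lies midway between the tips of the shut fingers; the grasp point (between the pads) lies 19 mm behind it (ctrl.pinch_z is the distance from the TCP to the grasp point, in m); z points along the fingers, y is the line along which they close (so a half turn about z gives the same grasp; the last joint's range is limited). The gripper opens to 94 mm and grips with 3 to 60 N. Pads are 16 mm wide; open, the fingers measure 119 mm over their backs; the gripper's body (75 mm by 177 mm) begins 78 mm behind the grasp point.
Start: joints at [-1.368, 0.3, 1.521, -0, 1.321, -0.067], TCP at [0.147, -0.53, 0.205] pointing down, gripper open.
Joint ranges: [-3.03, 3.03], [-0.79, 2.21], [0.23, 2.52], [-1.04, 4.18], [0, 3.07], [-2.55, 2.55]. Speed limits (rad/s): [2.22, 2.22, 2.57, 3.14, 3.14, 3.14].

### API

Orientations are given as [roll, pitch, yaw] about the fixed x, y, z axes, in that order (R = Rz(yaw) Ry(pitch) Rx(roll)).
In Python, from station import ctrl gives the robot as it stands.
- The arm moves only by the tool jog_arm, never from a script. Its argument "motion" is a list of rows, each a list of 7 numbers: the shift along the tool's x, y, z in m, then the turn, a rotation vector about the tool's x, y, z in rad, then the opening, from -1 (shut) to 1 (fully open). In form: [[tx, ty, tz, rx, ry, rz, gripper], ...]. A call has 1 to 5 rows; each row shifts and turns the commanded pose from where the row before left it, along the tool's axes as they then stand; what a row does not reach is not made up. A row lasts 1/10 s, in which the tool goes at most 50 mm and 8.59 degrees, less where a joint would pass 70% of its speed; a pose out of reach is approached as far as the arm can. A call is refused whole if a number of a shift passes 0.05 or a number of a turn 0.15, either way. A call with a gripper value outside its range is refused whole. The fingers move at their own pace and stop on an object; "squeeze" is the grip in N (left out, the last holds). Time passes only in rows, so rows that do not move let the fingers close. It gives the time, the measured TCP pose, the force, the opening and the grip force at its end, in the units of the state.
- ctrl.get_obs(): the state, without advancing time (a new reading comes with each control period).
- ctrl.camera(name): name is "side" or "top" or "wrist"; returns the picture (480x640x3 uint8, red, green, blue); there is no depth.
- ctrl.camera_model(name): a dict with "intrinsics" (3x3 intrinsics, pixels), "rvec" (rotation vector, rad) and "tvec" (3), from world to camera coordinates, as OpenCV has them. Camera axes: x right, y down, z forward; pixel columns grow to the right and rows downward; lengths in m; the calibration is good to about 2 mm. A picture is of the moment at which its call begins: read the wrist's pose just before it. camera_model takes no time and is no camera call; for the wrist camera it gives the pose at the moment of the call.
- ctrl.hand_in(): hands the job in; it is judged then, once.
The state is a dict: "time_s": time; "qpos": joint angles; "joint_vel": joint speeds; "tau": joint torques, N m; "ee_pos": TCP position; "eef_rot": TCP orientation; "force": force on the tool from outside, world axes, zero at the start; "moment": the same for the moment, N m; "grip_width": finger opening in m; "grip_force": force on a finger pad.
Only numpy, scipy, OpenCV 4.12 (cv2) and the standard library are available. Lean on these libraries where they do the work, as an engineer would, in place of code of your own. Each camera call takes 0.05 s, during which the arm holds its last target. There are 200 camera calls.

## Working session

There is one attempt and no reset: what is moved stays moved. The work goes in short steps, Python scripts to look and compute and a tool call to move; the robot and the scene stay as the last step left them, time stands still between calls to the robot, and variables do not carry over. Pictures are saved under pics/ and viewed, at most 14 in all, crops included, and the job is handed in when it is done.

Besides the shell and the picture viewer there is one more tool, called as name(argument=value, ...), one argument or row to a line, values as JSON. jog_arm: Moves the arm, as the interface text tells. Its arguments: {"type":"object","properties":{"motion":{"type":"array"},"squeeze":{"type":"number"}},"required":["motion"]}

```bash
mkdir -p pics; ls; python3 - <<'E'
from station import ctrl
import cv2
print(ctrl.get_obs())
for n in("top","side"):
    im=ctrl.camera(n); cv2.imwrite(f"pics/{n}0.png",im[:,:,::-1]); print(n,ctrl.camera_model(n))
print(ctrl.pinch_z)
E
```

```text
pics
{'time_s': 0.0, 'qpos': array([-1.36758473e+00,  3.00517492e-01,  1.52154408e+00,  2.35923322e-07,
        1.32069808e+00, -6.65868345e-02]), 'joint_vel': array([ 0.00153536,  0.00011233,  0.00019108, -0.0001267 , -0.00079483,
        0.00111971]), 'tau': array([-1.79866092e-04, -5.31812167e+01, -3.52737522e+01,  7.08525768e-02,
        2.44601921e-02, -1.08668087e-04]), 'ee_pos': array([ 0.14654952, -0.5298591 ,  0.20487653]), 'eef_rot': array([-3.14042825e+00, -7.78777491e-05,  2.69798329e-01]), 'force': array([-0.29725527,  0.10093555,  0.9642837 ]), 'moment': array([-0.03964574, -0.07283123,  0.03727581]), 'grip_force': 0.0, 'grip_width': 0.09373232208685493}
top {'intrinsics': array([[438.97439435,   0.        , 314.94786616],
       [  0.        , 438.97439435, 239.59898297],
       [  0.        ,   0.        ,   1.        ]]), 'rvec': array([ 2.18532687, -2.13043308,  0.14793433]), 'tvec': array([-0.0430184 ,  0.57544514,  0.94986794])}
side {'intrinsics': array([[614.01474166,   0.        , 322.02443779],
       [  0.        , 614.01474166, 234.83868736],
       [  0.        ,   0.        ,   1.        ]]), 'rvec': array([ 0.62519451, -2.51019645,  1.34072793]), 'tvec': array([0.49495137, 0.24543974, 1.30297276])}
0.0188
```

View pics/top0.png

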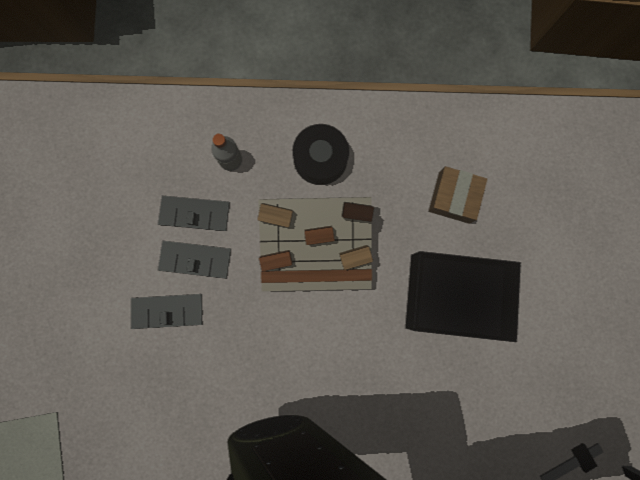

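View pics/side0.png

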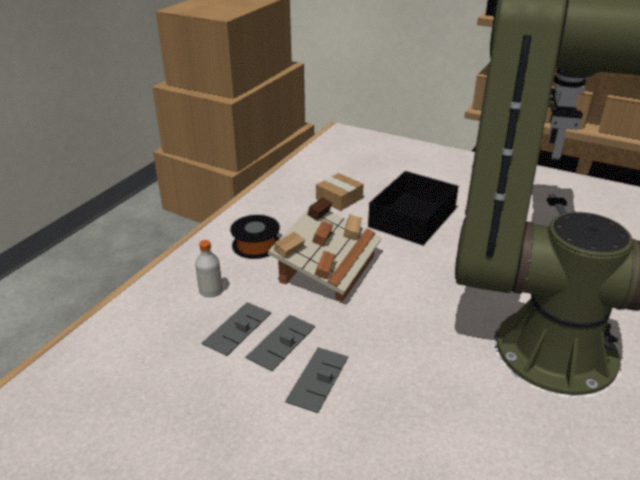

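The top picture shows all five offcuts on the panel: pixels (276,215), (358,212), (319,236), (276,260) and (356,258). The strips are on the left with ribs near (195,218), (196,266) and (169,318), heads facing away from the robot. The bin is centred near (465,296). Next I measure.

```bash
cat > h.py <<'E'
import numpy as np, cv2
from scipy.spatial.transform import Rotation as R
from station import ctrl
P=np.deg2rad(16)
def cast(m,uv,n,d):
    """pixels -> points on the plane n.p=d"""
    K=m["intrinsics"]; Rc=cv2.Rodrigues(np.array(m["rvec"]))[0]; t=np.array(m["tvec"]).ravel()
    uv=np.atleast_2d(np.array(uv,float)); c=-Rc.T@t
    r=np.c_[uv,np.ones(len(uv))]@np.linalg.inv(K).T@Rc
    n=np.array(n,float); s=(d-n@c)/(r@n); return c+r*s[:,None]
def atz(m,uv,z): return cast(m,uv,[0,0,1],z)
def proj(m,p): return cv2.projectPoints(np.atleast_2d(np.array(p,float)),np.array(m["rvec"]),np.array(m["tvec"]),m["intrinsics"],None)[0][:,0]
def shot(n,f=None):
    m=ctrl.camera_model(n); im=ctrl.camera(n)[:,:,::-1].copy()
    if f: cv2.imwrite(f"pics/{f}.png",im)
    return m,im
def state():
    o=ctrl.get_obs(); return np.array(o["ee_pos"]),R.from_euler("xyz",o["eef_rot"]),o
E
python3 - <<'E'
from h import *
im=cv2.imread("pics/top0.png"); m=ctrl.camera_model("top")
c=im[185:300,120:385]; cv2.imwrite("pics/crop0.png",cv2.resize(c,None,fx=3,fy=3,interpolation=cv2.INTER_CUBIC))
h=cv2.cvtColor(im,cv2.COLOR_BGR2HSV)
for p in [(300,225),(300,205),(276,215),(358,212),(319,236),(276,260),(356,258),(316,277),(316,287),(250,250),(210,210),(195,220),(465,296),(440,190),(320,205)]: print(p,h[p[1],p[0]])
E
```

```text
(300, 225) [ 22  40 114]
(300, 205) [ 23  40 116]
(276, 215) [ 17 103  94]
(358, 212) [ 9 97 50]
(319, 236) [ 11 129  81]
(276, 260) [ 12 131  82]
(356, 258) [ 17 107 107]
(316, 277) [ 12 133  86]
(316, 287) [ 23  39 110]
(250, 250) [ 15  25 123]
(210, 210) [40 11 69]
(195, 220) [20 23 33]
(465, 296) [10 35 22]
(440, 190) [ 16 106  99]
(320, 205) [ 25  38 114]
```

View pics/crop0.png

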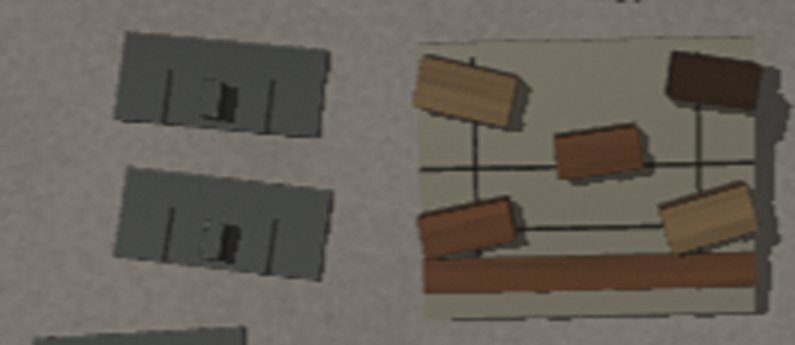

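The crop shows the panel's far edge from (258,199) to (371,197), the near edge from (262,291) to (371,289), and five tilted blocks that don't touch each other. The strip ribs are nearer the robot, so the heads already point uphill.

```bash
python3 - <<'E'
from h import *
im=cv2.imread("pics/top0.png"); m=ctrl.camera_model("top"); h=cv2.cvtColor(im,cv2.COLOR_BGR2HSV)
H,S,V=[h[...,i].astype(int) for i in range(3)]
roi=np.zeros(H.shape,bool); roi[190:296,250:385]=1
cream=(roi&(H>=18)&(H<=30)&(S>32)&(V>90)).astype(np.uint8)
wood=(roi&(S>75)&(V>35)).astype(np.uint8)
cm=cv2.morphologyEx(cream,cv2.MORPH_OPEN,np.ones((3,3)))
ys,xs=np.where(cm); print("cream",xs.min(),xs.max(),ys.min(),ys.max())
hull=cv2.convexHull(np.c_[xs,ys].astype(np.int32)); q=cv2.approxPolyDP(hull,4,True)[:,0]; print("quad",q.tolist())
cs=[c for c in cv2.findContours(wood,cv2.RETR_EXTERNAL,cv2.CHAIN_APPROX_NONE)[0] if cv2.contourArea(c)>100]
for c in cs:
    r=cv2.minAreaRect(c); print("wood",np.round(r[0],1),np.round(r[1],1),round(r[2],1), cv2.contourArea(c), np.round(atz(m,[r[0]],.11),3))
# strips
g=((S<22)&(V<85)&(V>45)).astype(np.uint8); g[:,:120]=0;g[:,240:]=0;g[:185]=0;g[340:]=0
g=cv2.morphologyEx(g,cv2.MORPH_CLOSE,np.ones((9,9)))
for c in cv2.findContours(g,cv2.RETR_EXTERNAL,cv2.CHAIN_APPROX_NONE)[0]:
    if cv2.contourArea(c)<800: continue
    b=atz(m,cv2.boxPoints(cv2.minAreaRect(c)),.005)[:,:2]; r=cv2.minAreaRect((b*1000).astype(np.float32)); print("strip mm",np.round(r[0],1),np.round(r[1],1),round(r[2],1))
k=((V<40)).astype(np.uint8); k[:,:395]=0;k[:,530:]=0;k[:240]=0;k[350:]=0
for c in cv2.findContours(k,cv2.RETR_EXTERNAL,cv2.CHAIN_APPROX_NONE)[0]:
    if cv2.contourArea(c)>2000: r=cv2.minAreaRect(c); print("bin",r,np.round(atz(m,[r[0]],.06),3))
E
```

```text
cream 259 371 197 290
quad [[370, 288], [262, 290], [259, 200], [370, 197]]
wood [315.6 264.4] [ 34.2 113. ] 88.5 2103.0 [[ 0.515 -0.031  0.11 ]]
wood [319.  235.3] [15.2 29. ] 81.5 392.5 [[ 0.576 -0.036  0.11 ]]
wood [274.7 215.2] [32.5 17.5] 14.0 518.5 [[0.616 0.058 0.11 ]]
wood [357.5 211.7] [29.7 14.8] 8.1 400.0 [[ 0.628 -0.116  0.11 ]]
strip mm [408.6 305.4] [ 70. 165.] 4.5
strip mm [528.5 249.3] [162.8  70.2] 84.4
strip mm [636.1 257.2] [164.1  70.7] 86.3
bin ((463.6175231933594, 295.8954772949219), (113.08528137207031, 79.04334259033203), 6.072457313537598) [[ 0.459 -0.354  0.06 ]]
```

```bash
python3 - <<'E'
from h import *
im=cv2.imread("pics/top0.png"); m=ctrl.camera_model("top"); h=cv2.cvtColor(im,cv2.COLOR_BGR2HSV)
s=.1*np.sin(P)
nr,nl=atz(m,[[370.5,288.5],[261.5,290.5]],.078-s); fl,fr=atz(m,[[258.8,199.5],[370.7,196.8]],.078+s)
print(np.round([nr,nl,fl,fr],4)); c=(nr+nl+fl+fr)/4
up=(fl+fr-nl-nr)/2; ac=(nl+fl-nr-fr)/2; print("c",c.round(4),"lens",np.linalg.norm(up),np.linalg.norm(ac),"yaw",np.arctan2(up[1],up[0]),np.arctan2(-ac[0],ac[1]))
mc=ctrl.camera_model("wrist"); p,r,o=state()
Rc=cv2.Rodrigues(np.array(mc["rvec"]))[0]; cw=-Rc.T@np.array(mc["tvec"]).ravel()
print("cam in tool",r.inv().apply(cw-p).round(4),(r.inv().as_matrix()@Rc.T).round(3).tolist(),mc["intrinsics"].tolist())
# rows to (0.45,-0.05,.36) yaw pi/2
tgt=np.array([.45,-.05,.38]); print("dz up",tgt[2]-p[2]); print("tool shift now",r.inv().apply(tgt-p).round(3)); 
r2=R.from_euler("xyz",[np.pi,0,np.pi/2]); print("rotvec",(r.inv()*r2).as_rotvec().round(3))
E
```

```text
[[ 0.4699 -0.1526  0.0504]
 [ 0.4596  0.0856  0.0504]
 [ 0.6499  0.0929  0.1056]
 [ 0.6621 -0.144   0.1056]]
c [ 0.5604 -0.0295  0.078 ] lens 0.19924041725960756 0.23779756590421525 yaw 0.0415955491698491 0.04737777771225222
cam in tool [ 0.0815 -0.0017 -0.1802] [[0.001, -0.96, -0.279], [1.0, 0.001, 0.001], [-0.0, -0.279, 0.96]] [[337.2364564992334, 0.0, 321.64587998118725], [0.0, 337.2364564992334, 239.36125324262744], [0.0, 0.0, 1.0]]
dz up 0.1750456071855884
tool shift now [ 0.42  -0.382 -0.175]
rotvec [-1.000e-03 -1.000e-03 -1.301e+00]
```

jog_arm(
  motion=[
    [0,0,-0.025,0,0,-0.145,1],
    [0,0,-0.025,0,0,-0.145,1],
    [0,0,-0.025,0,0,-0.145,1],
    [0,0,-0.025,0,0,-0.145,1],
    [0,0,-0.025,0,0,-0.145,1],
  ],
  squeeze=25,
)

```text
time_s: 0.6
ee_pos: [0.1466, -0.5299, 0.3312]
eef_rot: [-3.141, -0.0, 1.001]
force: [-0.3, -0.3, -0.0]
grip_width: 0.0938
grip_force: 0.0
```

jog_arm(
  motion=[
    [0,0,-0.025,0,0,-0.145,1],
    [0,0,-0.025,0,0,-0.145,1],
    [0,0,0,0,0,-0.145,1],
    [0,0,0,0,0,-0.141,1],
    [0,0,0,0,0,0,1],
  ],
)

```text
time_s: 1.1
ee_pos: [0.1466, -0.5301, 0.3802]
eef_rot: [-3.141, -0.001, 1.573]
force: [-0.2, -0.3, -0.3]
grip_width: 0.094
grip_force: 0.0
```

jog_arm(
  motion=[
    [0.04,0.015,0,0,0,0,1],
    [0.04,0.015,0,0,0,0,1],
    [0.04,0.02,0,0,0,0,1],
    [0.04,0.025,0,0,0,0,1],
    [0.04,0.025,0,0,0,0,1],
  ],
)

```text
time_s: 1.6
ee_pos: [0.2469, -0.3284, 0.3803]
eef_rot: [3.142, -0.0, 1.565]
force: [0.7, -0.8, 0.5]
grip_width: 0.094
grip_force: 0.0
```

jog_arm(
  motion=[
    [0.04,0.03,0,0,0,0,1],
    [0.04,0.03,0,0,0,0,1],
    [0.04,0.03,0,0,0,0,1],
    [0.04,0.03,0,0,0,0,1],
    [0,0,0,0,0,0,1],
  ],
)

```text
time_s: 2.1
ee_pos: [0.3688, -0.1659, 0.3802]
eef_rot: [3.142, -0.001, 1.573]
force: [-1.1, 0.0, -0.7]
grip_width: 0.0941
grip_force: 0.0
```

jog_arm(
  motion=[
    [0.04,0.035,0,0,0,0,1],
    [0.04,0.035,0,0,0,0,1],
    [0.04,0.035,0,0,0,0,1],
    [0.04,0.035,0,0,0,0,1],
    [0,0,0,0,0,0,1],
  ],
)

```text
time_s: 2.6
ee_pos: [0.5002, -0.0166, 0.3787]
eef_rot: [-3.139, -0.001, 1.57]
force: [-0.5, 0.8, 0.1]
grip_width: 0.0941
grip_force: 0.0
```

```bash
python3 - <<'E'
from h import *
import pickle
m,im=shot("wrist","w1"); pickle.dump(m,open("pics/w1.pkl","wb")); print(state()[0])
E
```

```text
[ 0.499061   -0.01846897  0.37916677]
```

View pics/w1.png

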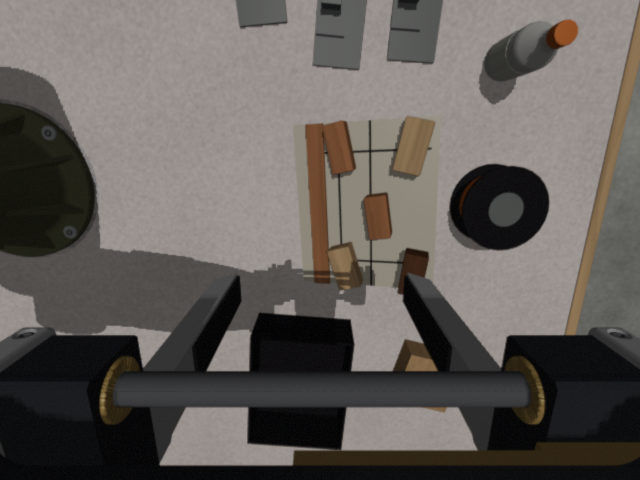

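The wrist picture shows the panel at x 295–437, y 120–288. Blocks are at (339,147), (413,146), (377,217), (345,265) and (414,270), and the ribs of strips are at the top near (330,8) and (403,5).

```bash
cat > blocks.py <<'E'
from h import *
C=np.array([.5604,-.0295,.078]); YAW=.044
def panelR(yaw=None): return R.from_euler("xyz",[0,-P,YAW if yaw is None else yaw])
def blocks(m,im,seeds,h=.017):
    hs=cv2.cvtColor(im,cv2.COLOR_BGR2HSV).astype(int); k=((hs[...,1]>75)&(hs[...,2]>30)).astype(np.uint8)
    k=cv2.morphologyEx(k,cv2.MORPH_OPEN,np.ones((5,5)))
    n,l,_,_=cv2.connectedComponentsWithStats(k); pr=panelR(); nn=pr.apply([0,0,1]); out=[]
    for s in seeds:
        i=l[s[1],s[0]]; ys,xs=np.where(l==i)
        w=cast(m,np.c_[xs,ys],nn,nn@(C+nn*h)); q=pr.inv().apply(w-C)[:,:2]*1000
        r=cv2.minAreaRect(q.astype(np.float32)); a=r[2] if r[1][0]<r[1][1] else r[2]-90
        c=pr.apply([r[0][0]/1e3,r[0][1]/1e3,h])+C
        print(s,i,len(xs),"panel mm",np.round(r[0],1),"size",np.round(r[1],1),"short axis deg from panel x",round(a,1),"world",c.round(4))
E
python3 - <<'E'
from blocks import *
import pickle
m=pickle.load(open("pics/w1.pkl","rb")); im=cv2.imread("pics/w1.png")
h=cv2.cvtColor(im,cv2.COLOR_BGR2HSV); H,S,V=[h[...,i].astype(int) for i in range(3)]
for p in [(390,190),(300,200),(390,280),(350,100),(320,200),(420,100)]: print(p,h[p[1],p[0]])
roi=np.zeros(H.shape,bool); roi[105:300,285:445]=1
cm=(roi&(H>=18)&(H<=32)&(S>33)&(V>60)).astype(np.uint8); cm=cv2.morphologyEx(cm,cv2.MORPH_OPEN,np.ones((3,3)))
ys,xs=np.where(cm); q=cv2.approxPolyDP(cv2.convexHull(np.c_[xs,ys].astype(np.int32)),4,True)[:,0]; print(q.tolist())
blocks(m,im,[(339,147),(413,146),(377,217),(342,255),(414,262)])
E
```

```text
(390, 190) [ 20  32 143]
(300, 200) [ 22  33 141]
(390, 280) [ 22  33 140]
(350, 100) [ 12  16 159]
(320, 200) [ 12 148 105]
(420, 100) [ 11  18 155]
[[400, 134], [406, 211], [398, 283], [305, 279], [308, 224], [342, 173]]
(339, 147) 6 5067 panel mm [-40.3   3.2] size [ 73.9 241.1] short axis deg from panel x 0.6 world [ 0.5169 -0.0282  0.0832]
(413, 146) 4 1628 panel mm [65.8 87.7] size [68.5 36.5] short axis deg from panel x -14.0 world [0.6151 0.0607 0.1125]
(377, 217) 10 1090 panel mm [21.6 -4.4] size [33.5 64.8] short axis deg from panel x 7.2 world [ 0.5767 -0.0331  0.1003]
(342, 255) 6 5067 panel mm [-40.3   3.2] size [ 73.9 241.1] short axis deg from panel x 0.6 world [ 0.5169 -0.0282  0.0832]
(414, 262) 13 570 panel mm [ 73.2 -69.9] size [33.7 38. ] short axis deg from panel x 1.3 world [ 0.6291 -0.0964  0.1145]
```

```bash
python3 - <<'E'
from blocks import *
import pickle
m=pickle.load(open("pics/w1.pkl","rb")); im=cv2.imread("pics/w1.png")
h=cv2.cvtColor(im,cv2.COLOR_BGR2HSV); H,S,V=[h[...,i].astype(int) for i in range(3)]
roi=np.zeros(H.shape,bool); roi[105:300,285:445]=1
cm=(roi&(H>=17)&(H<=32)&(S>26)&(V>60)).astype(np.uint8); cm=cv2.morphologyEx(cm,cv2.MORPH_OPEN,np.ones((5,5)))
ys,xs=np.where(cm); hull=cv2.convexHull(np.c_[xs,ys].astype(np.int32)); q=cv2.approxPolyDP(hull,5,True)[:,0]; print(q.tolist())
pr=panelR(); nn=pr.apply([0,0,1]); w=cast(m,q,nn,nn@C); print((pr.inv().apply(w-C)*1000).round(1)[:,:2].tolist())
# batten downhill edge & course lines: profile along panel x at a few y
def px(x,y): return proj(m,pr.apply([[x/1e3,y/1e3,0]])+C)[0]
for y in (20,40):
    xsn=np.arange(-100,101,1.); g=[V[tuple(np.round(px(x,y)).astype(int)[::-1])] for x in xsn]; print(y,[int(v) for v in g[::2]])
# blocks near batten
im2=im.copy(); pol=proj(m,pr.apply(np.array([[-110,-130,0],[-110,130,0],[-55,130,5],[-55,-130,5]])/1e3)+C).astype(int); cv2.fillPoly(im2,[pol],(100,100,100))
blocks(m,im2,[(339,147),(345,255)])
hs=h; k=(roi&(S>60)&(V<75)).astype(np.uint8); ys,xs=np.where(k); print(xs.min(),xs.max(),ys.min(),ys.max())
cv2.imwrite("pics/c1.png",cv2.resize(im[225:310,290:450],None,fx=5,fy=5))
E
```

```text
[[440, 116], [432, 278], [397, 286], [304, 280], [294, 126]]
[[97.9, 123.2], [98.3, -97.8], [49.1, -114.4], [-98.9, -116.1], [-99.5, 121.7]]
20 [144, 141, 141, 140, 141, 141, 141, 141, 140, 123, 114, 114, 111, 111, 112, 111, 109, 104, 101, 102, 109, 97, 110, 135, 141, 141, 141, 141, 140, 141, 139, 107, 55, 130, 140, 142, 142, 141, 141, 141, 141, 141, 141, 142, 141, 141, 142, 141, 142, 141, 110, 86, 80, 83, 89, 97, 101, 103, 103, 104, 105, 107, 112, 114, 116, 104, 74, 117, 138, 143, 142, 142, 143, 142, 142, 143, 143, 143, 144, 144, 142, 143, 144, 144, 143, 143, 144, 144, 143, 144, 144, 143, 143, 144, 143, 144, 143, 144, 144, 145, 152]
40 [146, 140, 140, 141, 140, 141, 141, 141, 138, 111, 114, 114, 112, 112, 112, 111, 110, 107, 102, 104, 108, 106, 131, 140, 141, 141, 141, 142, 142, 142, 140, 81, 51, 114, 141, 141, 142, 142, 142, 142, 142, 142, 142, 142, 142, 142, 143, 142, 142, 142, 142, 143, 142, 137, 87, 93, 134, 142, 143, 143, 143, 143, 143, 142, 144, 143, 142, 142, 143, 142, 143, 143, 143, 143, 144, 144, 143, 144, 144, 143, 144, 144, 144, 144, 144, 144, 145, 145, 145, 145, 145, 145, 145, 145, 146, 145, 145, 146, 145, 148, 154]
(339, 147) 6 1260 panel mm [-31.2  89.8] size [35.2 67.1] short axis deg from panel x 11.4 world [0.5218 0.0587 0.0857]
(345, 255) 12 1131 panel mm [-26.5 -81.4] size [42.  69.9] short axis deg from panel x 17.3 world [ 0.5339 -0.1122  0.0871]
313 428 122 299
```

View pics/c1.png

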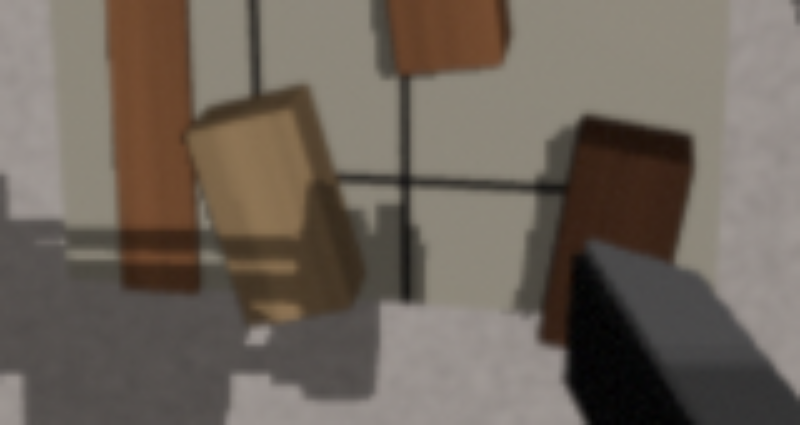

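Panel geometry agrees between the two views within about 3 mm. Now a planner helper, starting with the middle block.

```bash
cat > plan.py <<'E'
from blocks import *
T=R.from_matrix(np.array([[0,1,0],[1,0,0],[0,0,-1.]]))   # tool in panel axes, closing along panel x
class Plan:
    def __init__(s,p=None,r=None):
        q,w,_=state(); s.p=q if p is None else p; s.r=w if r is None else r
    def turn(s,r):
        v=(s.r.inv()*r).as_rotvec(); n=int(np.ceil(np.abs(v).max()/.14-1e-6))
        if n: print("turn",n,"x",(v/n).round(3).tolist())
        s.r=r; return s
    def to(s,p,step=.04):
        d=s.r.inv().apply(np.array(p)-s.p); n=int(np.ceil(np.linalg.norm(d)/step))
        print("move",n,"x",(d/max(n,1)).round(4).tolist()); s.p=np.array(p); return s
def grab(x,y,a,tip=.008,bin_=None):
    pr=panelR(); r=pr*R.from_euler("z",a,degrees=True)*T; g=pr.apply([x/1e3,y/1e3,tip])+C; n=pr.apply([0,0,1])
    print("grasp",g.round(4)); s=Plan().turn(r).to(g+n*.1).to(g)
    print("-- lift"); s.to(g+[0,0,.12])
    if bin_ is not None: b=np.array(bin_); s.to([b[0],b[1],s.p[2]]); s.to(b)
E
python3 - <<'E'
from plan import *
grab(21.6,-4.4,7.2,bin_=[.459,-.354,.06])
E
```

```text
grasp [ 0.5791 -0.0331  0.0916]
turn 3 x [-0.094, -0.004, -0.056]
move 5 x [-0.0035, -0.001, 0.0397]
move 3 x [-0.0, 0.0, 0.0333]
-- lift
move 3 x [-0.0014, 0.0109, -0.0385]
move 9 x [-0.033, -0.0186, -0.0041]
move 4 x [0.0013, -0.0104, 0.0364]
```

jog_arm(
  motion=[
    [0,0,0,-0.094,-0.004,-0.056,1],
    [0,0,0,-0.094,-0.004,-0.056,1],
    [0,0,0,-0.094,-0.004,-0.056,1],
    [-0.0035,-0.001,0.0397,0,0,0,1],
    [-0.0035,-0.001,0.0397,0,0,0,1],
  ],
)

```text
time_s: 3.15
ee_pos: [0.519, -0.0277, 0.3044]
eef_rot: [2.858, 0.036, 1.73]
force: [1.0, -1.3, 0.2]
grip_width: 0.0942
grip_force: 0.0
```

jog_arm(
  motion=[
    [-0.0035,-0.001,0.0397,0,0,0,1],
    [-0.0035,-0.001,0.0397,0,0,0,1],
    [-0.0035,-0.001,0.0397,0,0,0,1],
    [0,0,0.033,0,0,0,1],
    [0,0,0.033,0,0,0,1],
  ],
)

```text
time_s: 3.65
ee_pos: [0.5695, -0.0365, 0.1245]
eef_rot: [2.862, 0.035, 1.73]
force: [0.3, -0.8, -0.2]
grip_width: 0.094
grip_force: 0.0
```

jog_arm(
  motion=[
    [0,0,0.033,0,0,0,1],
    [0,0,0,0,0,0,1],
    [0,0,0,0,0,0,-1],
    [0,0,0,0,0,0,-1],
    [0,0,0,0,0,0,-1],
  ],
)

```text
time_s: 4.15
ee_pos: [0.5795, -0.0346, 0.0959]
eef_rot: [2.859, 0.036, 1.734]
force: [0.1, 0.4, 0.2]
grip_width: 0.0734
grip_force: 0.0
```

jog_arm(
  motion=[
    [0,0,0,0,0,0,-1],
    [0,0,0,0,0,0,-1],
    [0,0,0,0,0,0,-1],
    [0,0,0,0,0,0,-1],
    [0,0,0,0,0,0,-1],
  ],
)

```text
time_s: 4.65
ee_pos: [0.5791, -0.0341, 0.0939]
eef_rot: [2.862, 0.035, 1.735]
force: [0.4, 0.4, -0.0]
grip_width: 0.0335
grip_force: 0.0
```

jog_arm(
  motion=[
    [0,0,0,0,0,0,-1],
    [0,0,0,0,0,0,-1],
    [0,0,0,0,0,0,-1],
  ],
)

```text
time_s: 4.95
ee_pos: [0.5791, -0.0342, 0.0939]
eef_rot: [2.862, 0.035, 1.735]
force: [-0.5, -0.3, 0.0]
grip_width: 0.03
grip_force: 25.0
```

jog_arm(
  motion=[
    [-0.0014,0.0109,-0.0385,0,0,0,-1],
    [-0.0014,0.0109,-0.0385,0,0,0,-1],
    [-0.0014,0.0109,-0.0385,0,0,0,-1],
    [0,0,0,0,0,0,-1],
  ],
)

```text
time_s: 5.35
ee_pos: [0.5804, -0.0345, 0.2198]
eef_rot: [2.854, 0.038, 1.735]
force: [0.4, -0.2, -0.5]
grip_width: 0.0297
grip_force: 25.0
```

jog_arm(
  motion=[
    [-0.033,-0.0186,-0.0041,0,0,0,-1],
    [-0.033,-0.0186,-0.0041,0,0,0,-1],
    [-0.033,-0.0186,-0.0041,0,0,0,-1],
    [-0.033,-0.0186,-0.0041,0,0,0,-1],
    [-0.033,-0.0186,-0.0041,0,0,0,-1],
  ],
)

```text
time_s: 5.85
ee_pos: [0.5109, -0.2139, 0.2131]
eef_rot: [2.862, 0.035, 1.735]
force: [0.5, 0.3, -0.3]
grip_width: 0.0296
grip_force: 25.0
```

jog_arm(
  motion=[
    [-0.033,-0.0186,-0.0041,0,0,0,-1],
    [-0.033,-0.0186,-0.0041,0,0,0,-1],
    [-0.033,-0.0186,-0.0041,0,0,0,-1],
    [-0.033,-0.0186,-0.0041,0,0,0,-1],
    [0,0,0,0,0,0,-1],
  ],
)

```text
time_s: 6.35
ee_pos: [0.4567, -0.3586, 0.2125]
eef_rot: [2.863, 0.035, 1.731]
force: [0.0, 0.6, -0.5]
grip_width: 0.0299
grip_force: 25.0
```

jog_arm(
  motion=[
    [0.0013,-0.0104,0.0364,0,0,0,-1],
    [0.0013,-0.0104,0.0364,0,0,0,-1],
    [0.0013,-0.0104,0.0364,0,0,0,-1],
    [0.0013,-0.0104,0.0364,0,0,0,-1],
    [0,0,0,0,0,0,-1],
  ],
)

```text
time_s: 6.85
ee_pos: [0.4568, -0.3529, 0.0572]
eef_rot: [2.867, 0.028, 1.736]
force: [-0.3, 1.1, 0.5]
grip_width: 0.0296
grip_force: 25.0
```

jog_arm(
  motion=[
    [0,0,0,0,0,0,0.3],
    [0,0,0,0,0,0,0.3],
    [0,0,0,0,0,0,0.3],
    [0,0,0,0,0,0,0.3],
  ],
)

```text
time_s: 7.25
ee_pos: [0.4591, -0.3559, 0.0636]
eef_rot: [2.861, 0.037, 1.735]
force: [-0.5, -0.7, -0.0]
grip_width: 0.0584
grip_force: 0.0
```

jog_arm(
  motion=[
    [-0.0013,0.0104,-0.0364,0,0,0,0.3],
    [-0.0013,0.0104,-0.0364,0,0,0,1],
    [-0.0013,0.0104,-0.0364,0,0,0,1],
    [-0.0013,0.0104,-0.0364,0,0,0,1],
    [0,0,0,0,0,0,1],
  ],
)

```text
time_s: 7.75
ee_pos: [0.4596, -0.3567, 0.22]
eef_rot: [2.857, 0.043, 1.735]
force: [-0.6, -0.9, -1.3]
grip_width: 0.0897
grip_force: 0.0
```

```bash
cat > nxt.py <<'E'
from plan import *
import sys
def topblocks(f):
    """offcuts on the panel seen from the top camera, in panel mm"""
    m,im=shot("top",f); h=cv2.cvtColor(im,cv2.COLOR_BGR2HSV).astype(int); pr=panelR(); n=pr.apply([0,0,1])
    k=((h[...,1]>75)&(h[...,2]>30)).astype(np.uint8)
    pol=lambda q:cv2.fillPoly(np.zeros(k.shape,np.uint8),[proj(m,pr.apply(np.array(q)/1e3)+C).round().astype(int)],1)
    k*=pol([[-54,-135,10],[-54,135,10],[115,135,20],[115,-135,20]]); k=cv2.morphologyEx(k,cv2.MORPH_OPEN,np.ones((3,3)))
    for c in cv2.findContours(k,cv2.RETR_EXTERNAL,cv2.CHAIN_APPROX_NONE)[0]:
        if cv2.contourArea(c)<120: continue
        q=pr.inv().apply(cast(m,c[:,0],n,n@(C+n*.024))-C)[:,:2]*1000
        r=cv2.minAreaRect(q.astype(np.float32)); a=r[2] if r[1][0]<r[1][1] else r[2]-90
        print("block",np.round(r[0],1),"size",np.round(r[1],1),"a",round(a,1))
E
python3 - <<'E'
from nxt import *
topblocks("t1"); grab(73,-84,-9,bin_=[.459,-.414,.06])
grab(-26.5,-81.4,16,bin_=[.459,-.294,.06])
E
```

```text
block [-29.2  85.7] size [33.7 66.7] a 12.4
block [-25.1 -84.6] size [39.5 64.6] a 17.7
block [67.  83.7] size [67.  36.7] a -14.3
block [ 71.3 -88. ] size [61.3 30.8] a -9.1
grasp [ 0.632  -0.1104  0.1058]
turn 3 x [0.002, 0.001, 0.094]
move 8 x [0.0322, 0.0134, 0.0072]
move 3 x [0.0, 0.0, 0.0333]
-- lift
move 3 x [0.0017, 0.0109, -0.0385]
move 9 x [-0.0356, -0.0145, -0.0057]
move 5 x [-0.0014, -0.009, 0.0319]
grasp [ 0.5363 -0.112   0.0784]
turn 2 x [0.003, 0.003, -0.076]
move 7 x [0.0312, 0.0158, 0.0082]
move 3 x [-0.0, 0.0, 0.0333]
-- lift
move 3 x [-0.003, 0.0106, -0.0385]
move 5 x [-0.0298, -0.0256, -0.0047]
move 4 x [0.0026, -0.0092, 0.0333]
```

jog_arm(
  motion=[
    [0,0,0,0,0,0.094,1],
    [0,0,0,0,0,0.094,1],
    [0,0,0,0,0,0.094,1],
    [0.0322,0.0134,0.0072,0,0,0,1],
    [0.0322,0.0134,0.0072,0,0,0,1],
  ],
)

```text
time_s: 8.3
ee_pos: [0.4946, -0.2938, 0.2088]
eef_rot: [2.864, -0.044, 1.462]
force: [0.1, -0.7, -0.2]
grip_width: 0.0938
grip_force: 0.0
```

jog_arm(
  motion=[
    [0.0322,0.0134,0.0072,0,0,0,1],
    [0.0322,0.0134,0.0072,0,0,0,1],
    [0.0322,0.0134,0.0072,0,0,0,1],
    [0.0322,0.0134,0.0072,0,0,0,1],
    [0.0322,0.0134,0.0072,0,0,0,1],
  ],
)

```text
time_s: 8.8
ee_pos: [0.5862, -0.1401, 0.1996]
eef_rot: [2.864, -0.043, 1.464]
force: [-0.2, -0.4, -0.0]
grip_width: 0.0942
grip_force: 0.0
```

jog_arm(
  motion=[
    [0.0302,0.0134,0.0072,0,0,0,1],
    [0,0,0.0333,0,0,0,1],
    [0,0,0.0333,0,0,0,1],
    [0,0,0.0323,0,0,0,1],
    [0,0,0,0,0,0,-1],
  ],
)

```text
time_s: 9.3
ee_pos: [0.6301, -0.1112, 0.0992]
eef_rot: [2.869, -0.044, 1.464]
force: [-0.3, -0.2, -0.8]
grip_width: 0.0894
grip_force: 0.0
```

jog_arm(
  motion=[
    [0,0,0,0,0,0,-1],
    [0,0,0,0,0,0,-1],
    [0,0,0,0,0,0,-1],
    [0,0,0,0,0,0,-1],
    [0,0,0,0,0,0,-1],
  ],
)

```text
time_s: 9.8
ee_pos: [0.6316, -0.112, 0.1045]
eef_rot: [2.862, -0.043, 1.464]
force: [-0.5, -1.3, 1.0]
grip_width: 0.0493
grip_force: 0.0
```

jog_arm(
  motion=[
    [0,0,0,0,0,0,-1],
    [0,0,0,0,0,0,-1],
    [0,0,0,0,0,0,-1],
    [0,0,0,0,0,0,-1],
    [0,0,0,0,0,0,-1],
  ],
)

```text
time_s: 10.3
ee_pos: [0.6315, -0.1119, 0.104]
eef_rot: [2.863, -0.043, 1.464]
force: [-1.5, 0.2, 2.2]
grip_width: 0.032
grip_force: 25.0
```

jog_arm(
  motion=[
    [0.0017,0.0109,-0.0385,0,0,0,-1],
    [0.0017,0.0109,-0.0385,0,0,0,-1],
    [0.0017,0.0109,-0.0385,0,0,0,-1],
    [0,0,0,0,0,0,-1],
  ],
)

```text
time_s: 10.7
ee_pos: [0.6329, -0.1123, 0.2303]
eef_rot: [2.854, -0.042, 1.464]
force: [0.4, 0.2, -0.9]
grip_width: 0.0319
grip_force: 25.0
```

jog_arm(
  motion=[
    [-0.0356,-0.0145,-0.0057,0,0,0,-1],
    [-0.0356,-0.0145,-0.0057,0,0,0,-1],
    [-0.0356,-0.0145,-0.0057,0,0,0,-1],
    [-0.0356,-0.0145,-0.0057,0,0,0,-1],
    [-0.0356,-0.0145,-0.0057,0,0,0,-1],
  ],
)

```text
time_s: 11.2
ee_pos: [0.5339, -0.2819, 0.2229]
eef_rot: [2.864, -0.043, 1.464]
force: [-0.4, -0.3, -0.4]
grip_width: 0.0315
grip_force: 25.0
```

jog_arm(
  motion=[
    [-0.0356,-0.0145,-0.0057,0,0,0,-1],
    [-0.0356,-0.0145,-0.0057,0,0,0,-1],
    [-0.0356,-0.0145,-0.0057,0,0,0,-1],
    [-0.0356,-0.0145,-0.0057,0,0,0,-1],
    [0,0,0,0,0,0,-1],
  ],
)

```text
time_s: 11.7
ee_pos: [0.4558, -0.4191, 0.2223]
eef_rot: [2.864, -0.043, 1.46]
force: [-0.1, 0.2, -0.4]
grip_width: 0.0323
grip_force: 25.0
```

jog_arm(
  motion=[
    [-0.0014,-0.009,0.0319,0,0,0,-1],
    [-0.0014,-0.009,0.0319,0,0,0,-1],
    [-0.0014,-0.009,0.0319,0,0,0,-1],
    [-0.0014,-0.009,0.0319,0,0,0,-1],
    [0,0,0,0,0,0,-1],
  ],
)

```text
time_s: 12.2
ee_pos: [0.4574, -0.4134, 0.0861]
eef_rot: [2.869, -0.049, 1.464]
force: [-0.4, 0.1, -0.1]
grip_width: 0.0318
grip_force: 25.0
```

jog_arm(
  motion=[
    [0,0,0,0,0,0,0.3],
    [0,0,0,0,0,0,0.3],
    [0,0,0,0,0,0,0.3],
    [0,0,0,0,0,0,0.3],
  ],
)

```text
time_s: 12.6
ee_pos: [0.459, -0.4162, 0.0922]
eef_rot: [2.862, -0.042, 1.464]
force: [0.3, -0.7, 0.3]
grip_width: 0.0599
grip_force: 0.0
```

jog_arm(
  motion=[
    [0.0014,0.009,-0.0319,0,0,0,0.3],
    [0.0014,0.009,-0.0319,0,0,0,1],
    [0.0014,0.009,-0.0319,0,0,0,1],
    [0.0014,0.009,-0.0319,0,0,0,1],
    [0,0,0,0,0,0,1],
  ],
)

```text
time_s: 13.1
ee_pos: [0.4592, -0.417, 0.2294]
eef_rot: [2.857, -0.037, 1.464]
force: [0.6, -0.4, 0.0]
grip_width: 0.0899
grip_force: 0.0
```

```bash
python3 - <<'E'
from nxt import *
topblocks("t2"); 
grab(-26,-83,17,bin_=[.459,-.304,.065])
E
```

```text
block [-29.4  85.4] size [34.2 66.1] a 12.4
block [-25.1 -84.6] size [39.5 64.6] a 17.7
block [66.9 83.7] size [67.1 36.6] a -14.0
grasp [ 0.5369 -0.1136  0.0785]
turn 4 x [0.001, 0.001, -0.113]
move 8 x [0.034, 0.0166, 0.0084]
move 3 x [-0.0, 0.0, 0.0333]
-- lift
move 4 x [-0.0024, 0.0079, -0.0288]
move 6 x [-0.0257, -0.0223, -0.004]
move 4 x [0.0027, -0.0088, 0.0321]
```

jog_arm(
  motion=[
    [0,0,0,0,0,-0.113,1],
    [0,0,0,0,0,-0.113,1],
    [0,0,0,0,0,-0.113,1],
    [0,0,0,0,0,-0.113,1],
    [0.034,0.0166,0.0084,0,0,0,1],
  ],
)

```text
time_s: 13.65
ee_pos: [0.4639, -0.3801, 0.2163]
eef_rot: [2.872, 0.083, 1.9]
force: [1.3, 0.4, 1.0]
grip_width: 0.0942
grip_force: 0.0
```

jog_arm(
  motion=[
    [0.034,0.0166,0.0084,0,0,0,1],
    [0.034,0.0166,0.0084,0,0,0,1],
    [0.034,0.0166,0.0084,0,0,0,1],
    [0.034,0.0166,0.0084,0,0,0,1],
    [0.034,0.0166,0.0084,0,0,0,1],
  ],
)

```text
time_s: 14.15
ee_pos: [0.4964, -0.1882, 0.1841]
eef_rot: [2.872, 0.081, 1.899]
force: [0.3, -0.8, -0.6]
grip_width: 0.0942
grip_force: 0.0
```

jog_arm(
  motion=[
    [0.034,0.0166,0.0084,0,0,0,1],
    [0.034,0.0166,0.0084,0,0,0,1],
    [0,0,0.0333,0,0,0,1],
    [0,0,0.0333,0,0,0,1],
    [0,0,0.0313,0,0,0,1],
  ],
)

```text
time_s: 14.65
ee_pos: [0.5367, -0.1127, 0.0763]
eef_rot: [2.872, 0.081, 1.9]
force: [0.1, -0.1, -0.7]
grip_width: 0.0941
grip_force: 0.0
```

jog_arm(
  motion=[
    [0,0,0,0,0,0,1],
    [0,0,0,0,0,0,-1],
    [0,0,0,0,0,0,-1],
    [0,0,0,0,0,0,-1],
    [0,0,0,0,0,0,-1],
  ],
)

```text
time_s: 15.15
ee_pos: [0.5368, -0.1134, 0.0783]
eef_rot: [2.871, 0.082, 1.899]
force: [-0.1, -0.2, -0.9]
grip_width: 0.0654
grip_force: 0.0
```

jog_arm(
  motion=[
    [0,0,0,0,0,0,-1],
    [0,0,0,0,0,0,-1],
    [0,0,0,0,0,0,-1],
    [0,0,0,0,0,0,-1],
    [0,0,0,0,0,0,-1],
  ],
)

```text
time_s: 15.65
ee_pos: [0.5369, -0.1133, 0.0783]
eef_rot: [2.871, 0.082, 1.899]
force: [-0.1, -0.5, 1.2]
grip_width: 0.0337
grip_force: 24.9
```

jog_arm(
  motion=[
    [0,0,0,0,0,0,-1],
    [-0.0024,0.0079,-0.0288,0,0,0,-1],
    [-0.0024,0.0079,-0.0288,0,0,0,-1],
    [-0.0024,0.0079,-0.0288,0,0,0,-1],
    [-0.0024,0.0079,-0.0288,0,0,0,-1],
  ],
)

```text
time_s: 16.15
ee_pos: [0.5364, -0.1132, 0.1993]
eef_rot: [2.872, 0.081, 1.899]
force: [-0.7, 0.3, -0.5]
grip_width: 0.0338
grip_force: 24.9
```

jog_arm(
  motion=[
    [-0.0257,-0.0223,-0.004,0,0,0,-1],
    [-0.0257,-0.0223,-0.004,0,0,0,-1],
    [-0.0257,-0.0223,-0.004,0,0,0,-1],
    [-0.0257,-0.0223,-0.004,0,0,0,-1],
    [-0.0257,-0.0223,-0.004,0,0,0,-1],
  ],
)

```text
time_s: 16.65
ee_pos: [0.4707, -0.2728, 0.1982]
eef_rot: [2.871, 0.082, 1.899]
force: [0.1, -0.6, -0.2]
grip_width: 0.034
grip_force: 24.9
```

jog_arm(
  motion=[
    [-0.0257,-0.0223,-0.004,0,0,0,-1],
    [0,0,0,0,0,0,-1],
    [0.0027,-0.0088,0.0321,0,0,0,-1],
    [0.0027,-0.0088,0.0321,0,0,0,-1],
    [0.0027,-0.0088,0.0321,0,0,0,-1],
  ],
)

```text
time_s: 17.15
ee_pos: [0.4588, -0.3027, 0.0969]
eef_rot: [2.871, 0.082, 1.899]
force: [0.9, -0.2, -0.0]
grip_width: 0.0338
grip_force: 24.9
```

jog_arm(
  motion=[
    [0,0,0,0,0,0,-1],
    [0,0,0,0,0,0,0.3],
    [0,0,0,0,0,0,0.3],
    [0,0,0,0,0,0,0.3],
    [0,0,0,0,0,0,0.3],
  ],
)

```text
time_s: 17.65
ee_pos: [0.459, -0.3036, 0.0991]
eef_rot: [2.871, 0.083, 1.899]
force: [-0.6, -0.3, 0.1]
grip_width: 0.0599
grip_force: 0.0
```

jog_arm(
  motion=[
    [-0.0027,0.0088,-0.0321,0,0,0,0.3],
    [-0.0027,0.0088,-0.0321,0,0,0,1],
    [-0.0027,0.0088,-0.0321,0,0,0,1],
    [-0.0027,0.0088,-0.0321,0,0,0,1],
    [0,0,0,0,0,0,1],
  ],
)

```text
time_s: 18.15
ee_pos: [0.4593, -0.3044, 0.2368]
eef_rot: [2.868, 0.088, 1.898]
force: [-0.2, 0.4, -0.5]
grip_width: 0.0896
grip_force: 0.0
```

```bash
python3 - <<'E'
from nxt import *
topblocks("t3"); 
grab(66.5,85.5,-14,bin_=[.459,-.39,.085])
E
```

```text
block [-29.4  85.4] size [34.2 66.1] a 12.4
block [66.9 83.7] size [67.1 36.6] a -14.0
grasp [0.6183 0.0586 0.104 ]
turn 4 x [0.001, 0.001, 0.135]
move 10 x [0.0377, 0.0043, 0.0073]
move 3 x [0.0, 0.0, 0.0333]
-- lift
move 3 x [0.0027, 0.0107, -0.0385]
move 12 x [-0.0391, -0.005, -0.0041]
move 4 x [-0.0023, -0.0093, 0.0334]
```

jog_arm(
  motion=[
    [0,0,0,0,0,0.135,1],
    [0,0,0,0,0,0.135,1],
    [0,0,0,0,0,0.135,1],
    [0,0,0,0,0,0.135,1],
    [0.0377,0.0043,0.0073,0,0,0,1],
  ],
)

```text
time_s: 18.7
ee_pos: [0.4707, -0.269, 0.227]
eef_rot: [2.869, -0.068, 1.371]
force: [1.5, 0.3, 0.3]
grip_width: 0.0941
grip_force: 0.0
```

jog_arm(
  motion=[
    [0.0377,0.0043,0.0073,0,0,0,1],
    [0.0377,0.0043,0.0073,0,0,0,1],
    [0.0377,0.0043,0.0073,0,0,0,1],
    [0.0377,0.0043,0.0073,0,0,0,1],
    [0.0377,0.0043,0.0073,0,0,0,1],
  ],
)

```text
time_s: 19.2
ee_pos: [0.5376, -0.0848, 0.2103]
eef_rot: [2.869, -0.067, 1.379]
force: [1.3, 0.4, -0.2]
grip_width: 0.0939
grip_force: 0.0
```

jog_arm(
  motion=[
    [0.0377,0.0043,0.0073,0,0,0,1],
    [0.0377,0.0043,0.0073,0,0,0,1],
    [0.0377,0.0043,0.0073,0,0,0,1],
    [0.0377,0.0043,0.0073,0,0,0,1],
    [0,0,0,0,0,0,1],
  ],
)

```text
time_s: 19.7
ee_pos: [0.5907, 0.0616, 0.1963]
eef_rot: [2.87, -0.067, 1.383]
force: [-0.0, -0.3, 0.8]
grip_width: 0.0943
grip_force: 0.0
```

jog_arm(
  motion=[
    [0,0,0.0333,0,0,0,1],
    [0,0,0.0333,0,0,0,1],
    [0,0,0.0313,0,0,0,1],
    [0,0,0,0,0,0,-1],
    [0,0,0,0,0,0,-1],
  ],
)

```text
time_s: 20.2
ee_pos: [0.6175, 0.0588, 0.1042]
eef_rot: [2.869, -0.067, 1.379]
force: [0.5, -0.3, 0.6]
grip_width: 0.0812
grip_force: 0.0
```

jog_arm(
  motion=[
    [0,0,0,0,0,0,-1],
    [0,0,0,0,0,0,-1],
    [0,0,0,0,0,0,-1],
    [0,0,0,0,0,0,-1],
    [0,0,0,0,0,0,-1],
  ],
)

```text
time_s: 20.7
ee_pos: [0.6179, 0.0593, 0.1045]
eef_rot: [2.867, -0.067, 1.379]
force: [-0.2, 0.6, -0.7]
grip_width: 0.0412
grip_force: 0.0
```

jog_arm(
  motion=[
    [0,0,0,0,0,0,-1],
    [0,0,0,0,0,0,-1],
    [0.0027,0.0107,-0.0385,0,0,0,-1],
    [0.0027,0.0107,-0.0385,0,0,0,-1],
    [0.0027,0.0107,-0.0385,0,0,0,-1],
  ],
)

```text
time_s: 21.2
ee_pos: [0.6172, 0.0594, 0.2256]
eef_rot: [2.868, -0.067, 1.379]
force: [0.0, -0.6, 0.1]
grip_width: 0.0359
grip_force: 25.0
```

jog_arm(
  motion=[
    [-0.0391,-0.005,-0.0041,0,0,0,-1],
    [-0.0391,-0.005,-0.0041,0,0,0,-1],
    [-0.0391,-0.005,-0.0041,0,0,0,-1],
    [-0.0391,-0.005,-0.0041,0,0,0,-1],
    [-0.0391,-0.005,-0.0041,0,0,0,-1],
  ],
)

```text
time_s: 21.7
ee_pos: [0.5504, -0.1286, 0.2242]
eef_rot: [2.867, -0.067, 1.379]
force: [0.5, -1.0, -0.4]
grip_width: 0.0356
grip_force: 25.0
```

jog_arm(
  motion=[
    [-0.0391,-0.005,-0.0041,0,0,0,-1],
    [-0.0391,-0.005,-0.0041,0,0,0,-1],
    [-0.0391,-0.005,-0.0041,0,0,0,-1],
    [-0.0391,-0.005,-0.0041,0,0,0,-1],
    [-0.0391,-0.005,-0.0041,0,0,0,-1],
  ],
)

```text
time_s: 22.2
ee_pos: [0.484, -0.3155, 0.2241]
eef_rot: [2.867, -0.067, 1.379]
force: [-0.4, -0.0, -0.3]
grip_width: 0.0356
grip_force: 25.0
```

jog_arm(
  motion=[
    [-0.0391,-0.005,-0.0041,0,0,0,-1],
    [-0.0391,-0.005,-0.0041,0,0,0,-1],
    [0,0,0,0,0,0,-1],
    [-0.0023,-0.0093,0.0334,0,0,0,-1],
    [-0.0023,-0.0093,0.0334,0,0,0,-1],
  ],
)

```text
time_s: 22.7
ee_pos: [0.4586, -0.3887, 0.1541]
eef_rot: [2.866, -0.066, 1.379]
force: [-0.3, -0.3, -0.3]
grip_width: 0.0359
grip_force: 25.0
```

jog_arm(
  motion=[
    [-0.0023,-0.0093,0.0334,0,0,0,-1],
    [-0.0012,-0.0046,0.0167,0,0,0,-1],
    [0,0,0,0,0,0,-1],
    [0,0,0,0,0,0,0.3],
    [0,0,0,0,0,0,0.3],
  ],
)

```text
time_s: 23.2
ee_pos: [0.4592, -0.3891, 0.1041]
eef_rot: [2.866, -0.066, 1.379]
force: [0.0, -0.8, -0.2]
grip_width: 0.0483
grip_force: 0.0
```

jog_arm(
  motion=[
    [0,0,0,0,0,0,0.3],
    [0,0,0,0,0,0,0.3],
    [0.0023,0.0093,-0.0334,0,0,0,0.3],
    [0.0023,0.0093,-0.0334,0,0,0,1],
    [0.0023,0.0093,-0.0334,0,0,0,1],
  ],
)

```text
time_s: 23.7
ee_pos: [0.4582, -0.3887, 0.2084]
eef_rot: [2.867, -0.067, 1.379]
force: [-1.0, 0.2, 0.9]
grip_width: 0.0736
grip_force: 0.0
```

jog_arm(
  motion=[
    [0.0023,0.0093,-0.0334,0,0,0,1],
    [0,0,0,0,0,0,1],
  ],
)

```text
time_s: 23.9
ee_pos: [0.4592, -0.3899, 0.2471]
eef_rot: [2.861, -0.062, 1.379]
force: [0.1, -0.5, -0.1]
grip_width: 0.0898
grip_force: 0.0
```

```bash
python3 - <<'E'
from nxt import *
topblocks("t4"); 
grab(-30,87,12,bin_=[.459,-.33,.095])
E
```

```text
block [-29.5  85.7] size [34.2 65.6] a 12.4
grasp [0.5256 0.0561 0.0774]
turn 4 x [0.001, 0.001, -0.113]
move 12 x [0.0354, 0.0107, 0.007]
move 3 x [0.0, -0.0, 0.0333]
-- lift
move 4 x [-0.0017, 0.0081, -0.0288]
move 10 x [-0.0358, -0.0158, -0.0023]
move 3 x [0.002, -0.0092, 0.0328]
```

jog_arm(
  motion=[
    [0,0,0,0,0,-0.113,1],
    [0,0,0,0,0,-0.113,1],
    [0,0,0,0,0,-0.113,1],
    [0,0,0,0,0,-0.113,1],
    [0.0354,0.0107,0.007,0,0,0,1],
  ],
)

```text
time_s: 24.45
ee_pos: [0.461, -0.3535, 0.2343]
eef_rot: [2.867, 0.058, 1.815]
force: [1.6, 0.4, -0.2]
grip_width: 0.0941
grip_force: 0.0
```

jog_arm(
  motion=[
    [0.0354,0.0107,0.007,0,0,0,1],
    [0.0354,0.0107,0.007,0,0,0,1],
    [0.0354,0.0107,0.007,0,0,0,1],
    [0.0354,0.0107,0.007,0,0,0,1],
    [0.0354,0.0107,0.007,0,0,0,1],
  ],
)

```text
time_s: 24.95
ee_pos: [0.478, -0.165, 0.205]
eef_rot: [2.866, 0.057, 1.814]
force: [-0.1, -0.7, 0.4]
grip_width: 0.0937
grip_force: 0.0
```

jog_arm(
  motion=[
    [0.0354,0.0107,0.007,0,0,0,1],
    [0.0354,0.0107,0.007,0,0,0,1],
    [0.0354,0.0107,0.007,0,0,0,1],
    [0.0354,0.0107,0.007,0,0,0,1],
    [0.0354,0.0107,0.007,0,0,0,1],
  ],
)

```text
time_s: 25.45
ee_pos: [0.4949, 0.02, 0.1759]
eef_rot: [2.866, 0.057, 1.814]
force: [0.6, -0.5, 0.0]
grip_width: 0.0937
grip_force: 0.0
```

jog_arm(
  motion=[
    [0.0354,0.0107,0.007,0,0,0,1],
    [0,0,0,0,0,0,1],
    [0,0,0.0333,0,0,0,1],
    [0,0,0.0333,0,0,0,1],
    [0,0,0.0313,0,0,0,1],
  ],
)

```text
time_s: 25.95
ee_pos: [0.5258, 0.056, 0.0753]
eef_rot: [2.866, 0.058, 1.814]
force: [0.2, -0.7, 0.1]
grip_width: 0.0939
grip_force: 0.0
```

jog_arm(
  motion=[
    [0,0,0,0,0,0,1],
    [0,0,0,0,0,0,-1],
    [0,0,0,0,0,0,-1],
    [0,0,0,0,0,0,-1],
    [0,0,0,0,0,0,-1],
  ],
)

```text
time_s: 26.45
ee_pos: [0.526, 0.0565, 0.0771]
eef_rot: [2.866, 0.058, 1.814]
force: [-0.2, 1.3, 0.6]
grip_width: 0.0653
grip_force: 0.0
```

jog_arm(
  motion=[
    [0,0,0,0,0,0,-1],
    [0,0,0,0,0,0,-1],
    [0,0,0,0,0,0,-1],
    [0,0,0,0,0,0,-1],
    [0,0,0,0,0,0,-1],
  ],
)

```text
time_s: 26.95
ee_pos: [0.5261, 0.0567, 0.0771]
eef_rot: [2.866, 0.058, 1.814]
force: [-0.3, -0.3, 0.0]
grip_width: 0.0298
grip_force: 25.0
```

jog_arm(
  motion=[
    [0,0,0,0,0,0,-1],
    [-0.0017,0.0081,-0.0288,0,0,0,-1],
    [-0.0017,0.0081,-0.0288,0,0,0,-1],
    [-0.0017,0.0081,-0.0288,0,0,0,-1],
    [-0.0017,0.0081,-0.0288,0,0,0,-1],
  ],
)

```text
time_s: 27.45
ee_pos: [0.5256, 0.0567, 0.1982]
eef_rot: [2.866, 0.058, 1.814]
force: [0.2, -0.6, -1.0]
grip_width: 0.0296
grip_force: 25.0
```

jog_arm(
  motion=[
    [-0.0358,-0.0158,-0.0023,0,0,0,-1],
    [-0.0358,-0.0158,-0.0023,0,0,0,-1],
    [-0.0358,-0.0158,-0.0023,0,0,0,-1],
    [-0.0358,-0.0158,-0.0023,0,0,0,-1],
    [-0.0358,-0.0158,-0.0023,0,0,0,-1],
  ],
)

```text
time_s: 27.95
ee_pos: [0.4916, -0.1378, 0.1969]
eef_rot: [2.865, 0.058, 1.814]
force: [0.8, 0.2, 0.2]
grip_width: 0.0301
grip_force: 25.0
```

jog_arm(
  motion=[
    [-0.0358,-0.0158,-0.0023,0,0,0,-1],
    [-0.0358,-0.0158,-0.0023,0,0,0,-1],
    [-0.0358,-0.0158,-0.0023,0,0,0,-1],
    [-0.0358,-0.0158,-0.0023,0,0,0,-1],
    [-0.0358,-0.0158,-0.0023,0,0,0,-1],
  ],
)

```text
time_s: 28.45
ee_pos: [0.4579, -0.331, 0.1967]
eef_rot: [2.865, 0.058, 1.814]
force: [1.3, 0.5, -0.1]
grip_width: 0.0299
grip_force: 25.0
```

jog_arm(
  motion=[
    [0,0,0,0,0,0,-1],
    [0.002,-0.0092,0.0328,0,0,0,-1],
    [0.002,-0.0092,0.0328,0,0,0,-1],
    [0.001,-0.0046,0.0164,0,0,0,-1],
    [0,0,0,0,0,0,-1],
  ],
)

```text
time_s: 28.95
ee_pos: [0.458, -0.3279, 0.109]
eef_rot: [2.868, 0.054, 1.814]
force: [0.7, -0.1, -0.6]
grip_width: 0.0301
grip_force: 25.0
```

jog_arm(
  motion=[
    [0,0,0,0,0,0,0.3],
    [0,0,0,0,0,0,0.3],
    [0,0,0,0,0,0,0.3],
    [0,0,0,0,0,0,0.3],
    [-0.002,0.0092,-0.0328,0,0,0,0.3],
  ],
)

```text
time_s: 29.45
ee_pos: [0.4574, -0.3281, 0.1427]
eef_rot: [2.869, 0.052, 1.814]
force: [0.6, -0.1, -0.1]
grip_width: 0.0613
grip_force: 0.0
```

jog_arm(
  motion=[
    [-0.002,0.0092,-0.0328,0,0,0,0.3],
    [-0.002,0.0092,-0.0328,0,0,0,1],
    [-0.002,0.0092,-0.0328,0,0,0,1],
    [-0.002,0.0092,-0.0328,0,0,0,1],
    [0,0,0,0,0,0,1],
  ],
)

```text
time_s: 29.95
ee_pos: [0.4592, -0.3304, 0.2873]
eef_rot: [2.861, 0.065, 1.814]
force: [-0.0, -0.4, 0.2]
grip_width: 0.0891
grip_force: 0.0
```

```bash
python3 - <<'E'
from nxt import *
m,im=shot("wrist","w2"); topblocks("t5")
r0=R.from_euler("xyz",[np.pi,0,0])
Plan().turn(r0).to([.5,.0,.38]).to([.42,.25,.38])
E
```

```text
turn 13 x [0.019, -0.016, 0.139]
move 9 x [0.0046, -0.0366, -0.0108]
move 7 x [-0.0114, -0.0357, -0.0]
```

View pics/w2.png

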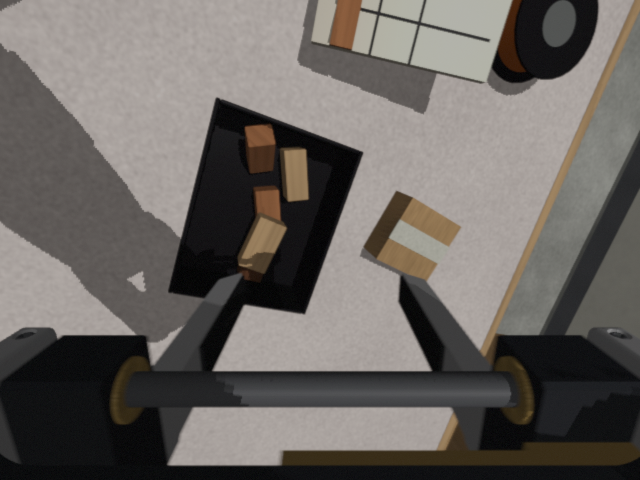

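The wrist picture shows five blocks inside the bin, at (260,150), (294,175), (267,203), (262,242) and (250,275), and a bare panel. Next I look at the strips.

jog_arm(
  motion=[
    [0,0,0,0.019,-0.016,0.139,1],
    [0,0,0,0.019,-0.016,0.139,1],
    [0,0,0,0.019,-0.016,0.139,1],
    [0,0,0,0.019,-0.016,0.139,1],
    [0,0,0,0.019,-0.016,0.139,1],
  ],
)

```text
time_s: 30.55
ee_pos: [0.458, -0.3292, 0.2806]
eef_rot: [2.957, -0.028, 1.114]
force: [-0.2, -0.2, -0.7]
grip_width: 0.0938
grip_force: 0.0
```

jog_arm(
  motion=[
    [0,0,0,0.019,-0.016,0.139,1],
    [0,0,0,0.019,-0.016,0.139,1],
    [0,0,0,0.019,-0.016,0.139,1],
    [0,0,0,0.019,-0.016,0.139,1],
    [0,0,0,0.019,-0.016,0.139,1],
  ],
)

```text
time_s: 31.05
ee_pos: [0.4581, -0.3292, 0.2805]
eef_rot: [3.079, -0.035, 0.414]
force: [0.0, -0.2, 0.2]
grip_width: 0.0941
grip_force: 0.0
```

jog_arm(
  motion=[
    [0,0,0,0.019,-0.016,0.139,1],
    [0,0,0,0.019,-0.016,0.139,1],
    [0,0,0,0.019,-0.016,0.139,1],
    [-0.0026,-0.0387,-0.0062,0,0,0,1],
    [-0.0026,-0.0387,-0.0062,0,0,0,1],
  ],
)

```text
time_s: 31.55
ee_pos: [0.4524, -0.2514, 0.2923]
eef_rot: [-3.139, 0.002, -0.0]
force: [0.8, 0.9, 0.6]
grip_width: 0.0941
grip_force: 0.0
```

jog_arm(
  motion=[
    [-0.0026,-0.0387,-0.0062,0,0,0,1],
    [-0.0026,-0.0387,-0.0062,0,0,0,1],
    [-0.0026,-0.0387,-0.0062,0,0,0,1],
    [-0.0026,-0.0387,-0.0062,0,0,0,1],
    [-0.0026,-0.0387,-0.0062,0,0,0,1],
  ],
)

```text
time_s: 32.05
ee_pos: [0.439, -0.0572, 0.3245]
eef_rot: [-3.141, 0.0, 0.002]
force: [-0.0, 0.3, -0.3]
grip_width: 0.0939
grip_force: 0.0
```

jog_arm(
  motion=[
    [-0.0026,-0.0387,-0.0062,0,0,0,1],
    [-0.0026,-0.0387,-0.0062,0,0,0,1],
    [-0.0026,-0.0387,-0.0062,0,0,0,1],
    [-0.0026,-0.0387,-0.0062,0,0,0,1],
    [-0.0026,-0.0387,-0.0062,0,0,0,1],
  ],
)

```text
time_s: 32.55
ee_pos: [0.4257, 0.1363, 0.3556]
eef_rot: [-3.142, 0.0, 0.002]
force: [-0.2, -0.1, 0.8]
grip_width: 0.0941
grip_force: 0.0
```

jog_arm(
  motion=[
    [-0.0026,-0.0387,-0.0062,0,0,0,1],
    [-0.0026,-0.0387,-0.0062,0,0,0,1],
    [-0.0026,-0.0387,-0.0062,0,0,0,1],
    [0,0,0,0,0,0,1],
    [0,0,0,0,0,0,1],
  ],
)

```text
time_s: 33.05
ee_pos: [0.418, 0.2511, 0.3739]
eef_rot: [3.141, 0.0, 0.003]
force: [-0.2, 0.6, -0.5]
grip_width: 0.0938
grip_force: 0.0
```

```bash
python3 - <<'E'
from h import *
import pickle
m,im=shot("wrist","w3"); pickle.dump(m,open("pics/w3.pkl","wb"))
h=cv2.cvtColor(im,cv2.COLOR_BGR2HSV)
g=((h[...,1]<26)&(h[...,2]<115)&(h[...,2]>40)).astype(np.uint8); g[330:]=0
g=cv2.morphologyEx(g,cv2.MORPH_CLOSE,np.ones((15,15))); g=cv2.morphologyEx(g,cv2.MORPH_OPEN,np.ones((5,5)))
for c in cv2.findContours(g,cv2.RETR_EXTERNAL,cv2.CHAIN_APPROX_NONE)[0]:
    if cv2.contourArea(c)<2500: continue
    w=atz(m,c[:,0],.005)[:,:2]*1000; r=cv2.minAreaRect(w.astype(np.float32)); print(np.round(c[:,0].mean(0)),"mm",np.round(r[0],1),np.round(r[1],1),round(r[2],1))
for p in [(300,60),(250,60)]: print(h[p[1],p[0]])
E
```

```text
[287. 199.] mm [407.8 309.6] [ 71.1 161.6] 4.9
[449. 251.] mm [296.1  26.5] [398.5 210.9] 28.7
[321. 122.] mm [527.3 253.2] [161.9  70.8] 84.9
[316.  43.] mm [635.2 261.3] [161.9  71.7] 86.3
[60  3 78]
[ 11  20 142]
```

View pics/w3.png

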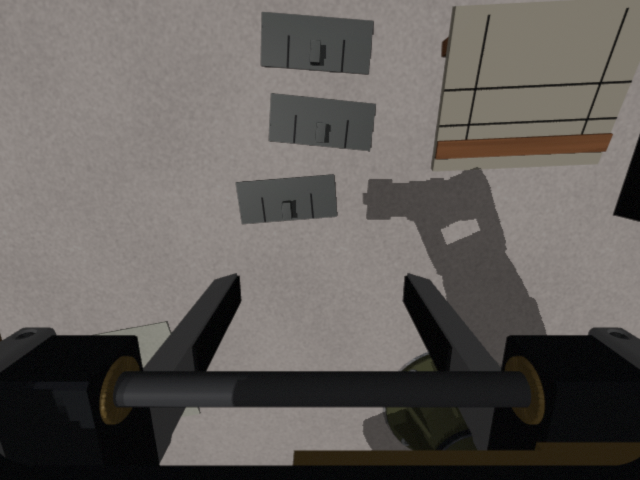

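The wrist picture shows strips at (287,199), (321,122) and (316,43), with the panel's lines now fully visible. I refine the panel pose from its lines and plan the first grasp on the nearest strip.

```bash
cat > lines.py <<'E'
from plan import *
import pickle
def lines(m,im):
    pr=panelR(); n=pr.apply([0,0,1]); V=cv2.cvtColor(im,cv2.COLOR_BGR2GRAY).astype(float)
    ys,xs=np.mgrid[0:480,0:640]; uv=np.c_[xs.ravel(),ys.ravel()]
    q=(pr.inv().apply(cast(m,uv,n,n@C)-C)*1000)[:,:2]; v=V.ravel()
    def fit(ax,c,lo,hi):
        s=(abs(q[:,ax]-c)<9)&(q[:,1-ax]>lo)&(q[:,1-ax]<hi); u,x,g=q[s,1-ax],q[s,ax],v[s]
        w=np.clip(np.median(g)-8-g,0,None)
        if (w>0).sum()<30: return None
        for _ in range(3):
            k=np.polyfit(u,x,1,w=np.sqrt(w)); w=w*(abs(x-np.polyval(k,u))<3.5)
        return [round(float(np.polyval(k,0)),1),round(float(k[0]),4),int((w>0).sum())]
    for nm,a in (("line2 x",(0,-35,-70,70)),("line3 x",(0,10,-70,70)),("side+ y",(1,80,-30,80)),("side- y",(1,-80,-30,80))): print(nm,fit(*a))
if __name__=="__main__":
    print("top"); lines(ctrl.camera_model("top"),cv2.imread("pics/t5.png"))
    print("w3"); lines(pickle.load(open("pics/w3.pkl","rb")),cv2.imread("pics/w3.png"))
E
python3 lines.py; python3 - <<'E'
from plan import *
D=R.from_matrix(np.diag([1.,-1,-1])); y=np.deg2rad(4.9)
r=R.from_euler("z",y)*D; rib=np.array([.4078-.015*np.cos(y),.3086-.015*np.sin(y),0])
print(rib); Plan().turn(r).to(rib+[0,0,.05]).to(rib+[0,0,.008])
E
```

```text
top
line2 x [-35.0, -0.0036, 145]
line3 x [9.9, -0.0042, 141]
side+ y [80.2, 0.0043, 151]
side- y [-79.9, 0.0077, 154]
w3
line2 x [-35.3, -0.0047, 391]
line3 x [9.8, -0.0046, 424]
side+ y [83.8, 0.0039, 386]
side- y [-76.5, 0.0044, 406]
[0.39285482 0.30731875 0.        ]
turn 1 x [0.001, 0.0, -0.084]
move 9 x [-0.0023, -0.0065, 0.036]
move 2 x [0.0, 0.0, 0.021]
```

jog_arm(
  motion=[
    [0,0,0,0.001,0,-0.084,0.2],
    [-0.0023,-0.0065,0.036,0,0,0,0.2],
    [-0.0023,-0.0065,0.036,0,0,0,0.2],
    [-0.0023,-0.0065,0.036,0,0,0,0.2],
    [-0.0023,-0.0065,0.036,0,0,0,0.2],
  ],
)

```text
time_s: 33.6
ee_pos: [0.407, 0.2749, 0.2295]
eef_rot: [-3.141, -0.001, 0.084]
force: [0.4, 0.6, 0.0]
grip_width: 0.0581
grip_force: 0.0
```

jog_arm(
  motion=[
    [-0.0023,-0.0065,0.036,0,0,0,0.2],
    [-0.0023,-0.0065,0.036,0,0,0,0.2],
    [-0.0023,-0.0065,0.036,0,0,0,0.2],
    [-0.0023,-0.0065,0.036,0,0,0,0.2],
    [-0.0023,-0.0065,0.036,0,0,0,0.2],
  ],
)

```text
time_s: 34.1
ee_pos: [0.3931, 0.3066, 0.0497]
eef_rot: [-3.141, -0.001, 0.084]
force: [0.3, 0.9, 0.3]
grip_width: 0.0561
grip_force: 0.0
```

jog_arm(
  motion=[
    [0,0,0.02,0,0,0,0.2],
    [0,0,0,0,0,0,0.2],
    [0,0,0,0,0,0,0.2],
  ],
)

```text
time_s: 34.4
ee_pos: [0.3936, 0.3071, 0.0318]
eef_rot: [-3.14, -0.002, 0.084]
force: [0.7, -0.4, 0.0]
grip_width: 0.0564
grip_force: 0.0
```

```bash
python3 - <<'E'
from h import *
import pickle
m,im=shot("wrist","w4"); pickle.dump(m,open("pics/w4.pkl","wb")); print(state()[0],state()[2]["eef_rot"])
E
```

```text
[0.39392792 0.30749761 0.0324091 ] [-3.13968446e+00 -2.77804925e-03  8.44771417e-02]
```

View pics/w4.png

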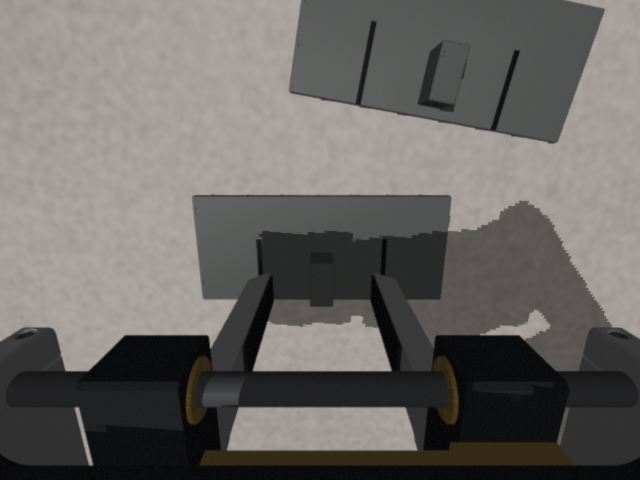

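The rib sits at x≈321, midway between the fingers (262 and 382), and is square to them. Descend and grip.

jog_arm(
  motion=[
    [0,0,0.012,0,0,0,0.2],
    [0,0,0.012,0,0,0,0.2],
    [0,0,0,0,0,0,0.2],
    [0,0,0,0,0,0,-1],
    [0,0,0,0,0,0,-1],
  ],
  squeeze=40,
)

```text
time_s: 34.95
ee_pos: [0.3932, 0.3079, 0.0074]
eef_rot: [-3.14, -0.002, 0.086]
force: [-0.5, -1.2, 0.9]
grip_width: 0.0436
grip_force: 0.0
```

jog_arm(
  motion=[
    [0,0,0,0,0,0,-1],
    [0,0,0,0,0,0,-1],
    [0,0,0,0,0,0,-1],
    [0,0,0,0,0,0,-1],
    [0,0,0,0,0,0,-1],
  ],
)

```text
time_s: 35.45
ee_pos: [0.3932, 0.3079, 0.0073]
eef_rot: [-3.14, -0.002, 0.086]
force: [0.6, -0.0, 1.6]
grip_width: 0.0137
grip_force: 40.0
```

jog_arm(
  motion=[
    [0,0,0,0,0,0,-1],
    [0,0,0,0,0,0,-1],
  ],
)

```text
time_s: 35.65
ee_pos: [0.3933, 0.3079, 0.0074]
eef_rot: [-3.14, -0.002, 0.086]
force: [0.3, -0.4, 3.3]
grip_width: 0.0134
grip_force: 40.0
```

```bash
python3 - <<'E'
from h import *
import pickle
p,r,o=state(); print(p.round(4),o["eef_rot"].round(4),o["grip_width"],o["grip_force"])
m,im=shot("wrist","w5"); pickle.dump(m,open("pics/w5.pkl","wb"))
# strip head edge and ends in the tool frame (top face 5 above the bench)
h=cv2.cvtColor(im,cv2.COLOR_BGR2HSV); g=((h[...,1]<26)&(h[...,2]<125)&(h[...,2]>40)).astype(np.uint8)
a=atz(m,[[194,197],[450,197]],.005); print("w4-style head pts",r.inv().apply(a-p).round(4))
for row in (h[205:330:6,210,2],): print(row.tolist())
c=h[150:280,300,2].astype(int); e=150+np.argmin(np.diff(c)); print("head row",e); 
L=h[230,120:300,2].astype(int); Rr=h[230,380:560,2].astype(int); print(120+np.argmin(np.diff(L)),380+np.argmax(np.diff(Rr)))
top=ctrl.camera("top"); cv2.imwrite("pics/t6.png",top[:,:,::-1])
E
```

```text
[0.3933 0.3079 0.0074] [-3.1403e+00 -1.7000e-03  8.5500e-02] 0.0134195796270974 39.999738335609436
w4-style head pts [[ 0.0521 -0.0711  0.0026]
 [ 0.0523  0.0681  0.0024]]
[96, 95, 93, 93, 92, 92, 92, 91, 90, 89, 88, 88, 88, 86, 86, 86, 83, 83, 83, 171, 164]
head row 200
178 464
```

```bash
python3 - <<'E'
from h import *
import pickle
p,r,o=state(); m=pickle.load(open("pics/w5.pkl","rb")); im=cv2.imread("pics/w5.png"); V=cv2.cvtColor(im,cv2.COLOR_BGR2GRAY).astype(int)
for u in (200,230,400,440):
    c=V[150:360,u]; d=np.diff(c); hd=150+np.argmin(d[:80])+.5; bt=230+np.argmax(d[80:])+.5
    a=r.inv().apply(atz(m,[[u,hd],[u,bt]],.005)-p)*1000; print(u,hd,bt,a.round(1)[:,:2].tolist())
for v in (225,245):
    row=V[v]; d=np.diff(row); l=120+np.argmin(d[120:260])+.5; rr=400+np.argmax(d[400:540])+.5
    a=r.inv().apply(atz(m,[[l,v],[rr,v]],.005)-p)*1000; print(v,l,rr,a.round(1)[:,:2].tolist())
E
```

```text
200 199.5 316.5 [[50.8, -68.0], [-20.3, -75.0]]
230 200.5 316.5 [[50.2, -51.7], [-20.3, -56.9]]
400 200.5 317.5 [[50.4, 41.1], [-20.8, 45.7]]
440 200.5 317.5 [[50.4, 62.9], [-20.7, 69.9]]
225 178.5 465.5 [[36.4, -81.4], [36.7, 78.4]]
245 180.5 463.5 [[24.8, -81.6], [25.1, 78.7]]
```

```bash
sed -i 's/^C=.*/C=np.array([.5603,-.0267,.078]); YAW=.0484/' blocks.py; cat > place.py <<'E'
from plan import *
D=R.from_matrix(np.diag([1.,-1,-1]))
def place(px,tx=.020,ty=0.,tz=.0074,clear=.001,lift=.2,dy=0.):
    """hold at strip coords (tx,ty,tz) from the butt point; course at panel x = px mm"""
    pr=panelR(); rs=pr*R.from_euler("y",.11); r=rs*D; b=C+pr.apply([px/1e3,dy/1e3,.0078])
    g=b+rs.apply([tx,ty,tz]); n=pr.apply([0,0,1]); print("target",g.round(4),r.as_euler("xyz").round(3))
    s=Plan(); s.to([s.p[0],s.p[1],lift]); s.turn(r).to(g+n*.06).to(g+n*.015).to(g+n*clear)
E
python3 -c "
from place import *
place(-80)"
```

```text
target [ 0.4998 -0.0296  0.0741] [ 3.142 -0.169  0.048]
move 5 x [0.0001, -0.0, -0.0385]
turn 2 x [-0.002, 0.084, 0.018]
move 9 x [0.0068, 0.038, 0.0088]
move 2 x [0.0025, -0.0, 0.0224]
move 1 x [0.0015, 0.0, 0.0139]
```

jog_arm(
  motion=[
    [0,0,-0.0385,0,0,0,-1],
    [0,0,-0.0385,0,0,0,-1],
    [0,0,-0.0385,0,0,0,-1],
    [0,0,-0.0385,0,0,0,-1],
    [0,0,-0.0385,0,0,0,-1],
  ],
)

```text
time_s: 36.25
ee_pos: [0.3926, 0.3074, 0.2012]
eef_rot: [-3.14, -0.001, 0.086]
force: [-0.0, 0.1, -0.5]
grip_width: 0.0135
grip_force: 40.0
```

jog_arm(
  motion=[
    [0,0,0,-0.002,0.084,0.018,-1],
    [0,0,0,-0.002,0.084,0.018,-1],
    [0.0068,0.038,0.0088,0,0,0,-1],
    [0.0068,0.038,0.0088,0,0,0,-1],
    [0.0068,0.038,0.0088,0,0,0,-1],
  ],
)

```text
time_s: 36.75
ee_pos: [0.4229, 0.1939, 0.1768]
eef_rot: [-3.141, -0.17, 0.051]
force: [1.1, -0.0, -0.2]
grip_width: 0.0137
grip_force: 40.0
```

jog_arm(
  motion=[
    [0.0068,0.038,0.0088,0,0,0,-1],
    [0.0068,0.038,0.0088,0,0,0,-1],
    [0.0068,0.038,0.0088,0,0,0,-1],
    [0.0068,0.038,0.0088,0,0,0,-1],
    [0.0068,0.038,0.0088,0,0,0,-1],
  ],
)

```text
time_s: 37.25
ee_pos: [0.4734, 0.0056, 0.1391]
eef_rot: [-3.141, -0.17, 0.049]
force: [1.1, -0.0, -1.3]
grip_width: 0.0136
grip_force: 40.0
```

jog_arm(
  motion=[
    [0.0068,0.038,0.0088,0,0,0,-1],
    [0,0,0,0,0,0,-1],
    [0,0,0,0,0,0,-1],
  ],
)

```text
time_s: 37.55
ee_pos: [0.4832, -0.0307, 0.1315]
eef_rot: [-3.141, -0.169, 0.048]
force: [-0.7, 0.1, -0.9]
grip_width: 0.0134
grip_force: 40.0
```

```bash
python3 - <<'E'
from place import *
m,im=shot("wrist","w6"); p,r,o=state(); print(p.round(4),o["grip_width"],o["grip_force"])
place(-80,lift=p[2])
E
```

```text
[ 0.4832 -0.03    0.1318] 0.013765775328965496 39.99830424785614
target [ 0.4998 -0.0296  0.0741] [ 3.142 -0.169  0.048]
move 0 x [0.0, 0.0, 0.0]
turn 1 x [-0.001, 0.0, 0.001]
move 1 x [0.0001, 0.0004, -0.0]
move 2 x [0.0025, -0.0, 0.0224]
move 1 x [0.0015, 0.0, 0.0139]
```

View pics/w6.png

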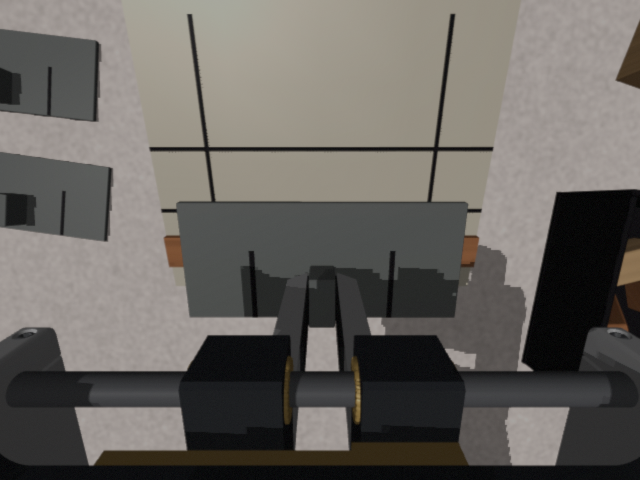

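The held strip (x 179–467, centre 323) lies midway between the side lines (206 and 437, centre 321.5) and square to the course lines. Lower and release.

jog_arm(
  motion=[
    [0.0025,0.0003,0.0224,0,0,0,-1],
    [0.0025,0,0.0224,0,0,0,-1],
    [0.001,0,0.007,0,0,0,-1],
    [0.0005,0,0.007,0,0,0,-1],
    [0,0,0,0,0,0,-1],
  ],
)

```text
time_s: 38.1
ee_pos: [0.4996, -0.0292, 0.075]
eef_rot: [-3.141, -0.169, 0.05]
force: [-0.2, 0.0, -1.4]
grip_width: 0.0137
grip_force: 40.0
```

jog_arm(
  motion=[
    [0,0,0,0,0,0,-1],
    [0,0,0,0,0,0,-1],
  ],
)

```text
time_s: 38.3
ee_pos: [0.5, -0.0298, 0.0758]
eef_rot: [-3.141, -0.171, 0.049]
force: [0.4, -0.1, -0.3]
grip_width: 0.0133
grip_force: 40.0
```

jog_arm(
  motion=[
    [0.0002,0,0.001,0,0,0,-1],
    [0,0,0,0,0,0,-1],
    [0,0,0,0,0,0,-1],
  ],
)

```text
time_s: 38.6
ee_pos: [0.5001, -0.0298, 0.0742]
eef_rot: [-3.141, -0.17, 0.049]
force: [0.5, 0.4, -0.6]
grip_width: 0.0136
grip_force: 40.0
```

jog_arm(
  motion=[
    [0,0,0,0,0,0,0],
    [0,0,0,0,0,0,0],
    [0,0,0,0,0,0,0],
    [0,0,0,0,0,0,0],
    [0,0,0,0,0,0,0],
  ],
)

```text
time_s: 39.1
ee_pos: [0.5001, -0.0298, 0.0741]
eef_rot: [-3.141, -0.17, 0.049]
force: [0.5, -0.9, -0.3]
grip_width: 0.0465
grip_force: 0.0
```

jog_arm(
  motion=[
    [0,0,-0.03,0,0,0,0],
    [0,0,-0.035,0,0,0,0],
    [0,0,-0.035,0,0,0,0],
    [0,0,0,0,0,0,0],
    [0,0,0,0,0,0,0],
  ],
)

```text
time_s: 39.6
ee_pos: [0.4833, -0.0307, 0.1728]
eef_rot: [-3.141, -0.171, 0.049]
force: [-0.1, 0.5, -0.8]
grip_width: 0.0471
grip_force: 0.0
```

```bash
python3 - <<'E'
from place import *
import pickle
m,im=shot("wrist","w7"); pickle.dump(m,open("pics/w7.pkl","wb")); p,r,o=state(); print(p.round(4))
# strip b: top cam moved? use w3 measure
y=np.deg2rad(-5.1); rr=R.from_euler("z",y)*D; rib=np.array([.5273-.015*np.cos(y),.2527-.015*np.sin(y),0]); print(rib)
s=Plan(); s.to([p[0],p[1],.2]); s.turn(rr).to(rib+[0,0,.1]).to(rib+[0,0,.035])
E
```

```text
[ 0.483  -0.0306  0.1719]
[0.51235938 0.25403341 0.        ]
move 1 x [0.0047, -0.0, -0.0277]
turn 2 x [-0.006, -0.084, 0.069]
move 8 x [0.0005, -0.0358, 0.0125]
move 2 x [0.0, 0.0, 0.0325]
```

View pics/w7.png

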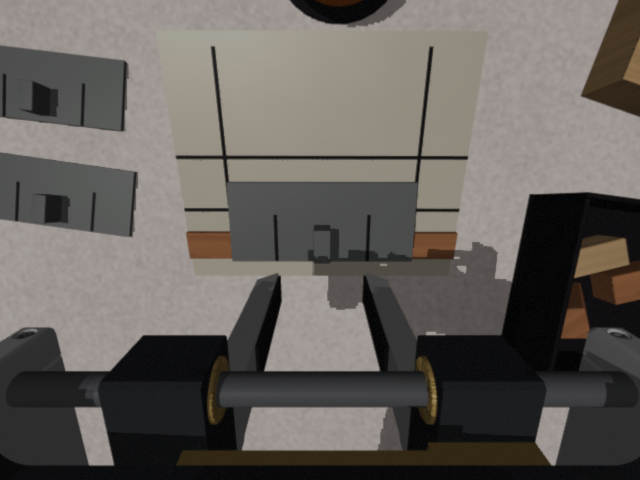

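```bash
cat > chk.py <<'E'
from place import *
import pickle,sys
def chk(f,px,rows=None):
    """butt edge and ends of a strip laid with its butt at panel x=px, in panel mm"""
    m=pickle.load(open(f"pics/{f}.pkl","rb")); im=cv2.imread(f"pics/{f}.png"); V=cv2.GaussianBlur(cv2.cvtColor(im,cv2.COLOR_BGR2GRAY),(3,3),0).astype(float)
    pr=panelR(); rs=pr*R.from_euler("y",.11); b=C+pr.apply([px/1e3,0,.0078])
    def prof(a,e,n=121):   # strip-frame segment (mm) on its top face -> grey profile, steepest rise
        q=np.linspace(a,e,n); uv=proj(m,rs.apply(q/1e3)+b).astype(np.float32)
        g=cv2.remap(V.astype(np.float32),uv[:,0].reshape(1,-1),uv[:,1].reshape(1,-1),cv2.INTER_LINEAR)[0]
        d=np.diff(g); i=np.argmax(abs(d)); return (q[i]+q[i+1])/2,d[i]
    for y in (-60,-25,25,60): q,d=prof([12,y,5],[-12,y,5]); print("butt at y",y,":",q[0].round(1),d.round(0))
    for x in (15,45,60):
        a,d1=prof([x,68,5],[x,92,5]); c,d2=prof([x,-68,5],[x,-92,5]); print("ends at x",x,a[1].round(1),c[1].round(1),"mid",((a[1]+c[1])/2).round(1),d1,d2)
if __name__=="__main__": 
    chk(sys.argv[1],float(sys.argv[2]))
    from lines import lines
    lines(pickle.load(open(f"pics/{sys.argv[1]}.pkl","rb")),cv2.imread(f"pics/{sys.argv[1]}.png"))
E
python3 chk.py w7 -80
```

```text
butt at y -60 : -0.3 3.0
butt at y -25 : 10.9 -4.0
butt at y 25 : 0.5 5.0
butt at y 60 : 0.5 5.0
ends at x 15 81.9 -80.1 mid 0.9 0.640625 2.0
ends at x 45 80.7 -79.1 mid 0.8 -0.92578125 2.359375
ends at x 60 82.1 -78.9 mid 1.6 5.453125 7.15625
line2 x [-42.3, -0.0018, 39]
line3 x [9.2, -0.0006, 864]
side+ y [80.9, 0.0206, 742]
side- y [-78.0, -0.0085, 843]
```

Strip 1 sits within about 1 mm of its course edge and the centre. Now strip 2.

jog_arm(
  motion=[
    [0.0047,0,-0.0277,0,0,0,0.2],
    [0,0,0,-0.006,-0.084,0.069,0.2],
    [0,0,0,-0.006,-0.084,0.069,0.2],
    [0.0005,-0.0358,0.0125,0,0,0,0.2],
    [0.0005,-0.0358,0.0125,0,0,0,0.2],
  ],
)

```text
time_s: 40.15
ee_pos: [0.4906, 0.0411, 0.1737]
eef_rot: [3.142, 0.001, -0.091]
force: [0.8, 0.2, -0.0]
grip_width: 0.0564
grip_force: 0.0
```

jog_arm(
  motion=[
    [0.0005,-0.0358,0.0125,0,0,0,0.2],
    [0.0005,-0.0358,0.0125,0,0,0,0.2],
    [0.0005,-0.0358,0.0125,0,0,0,0.2],
    [0.0005,-0.0358,0.0125,0,0,0,0.2],
    [0.0005,-0.0358,0.0125,0,0,0,0.2],
  ],
)

```text
time_s: 40.65
ee_pos: [0.5084, 0.22, 0.1109]
eef_rot: [3.141, 0.001, -0.089]
force: [0.6, 0.6, -0.2]
grip_width: 0.0564
grip_force: 0.0
```

jog_arm(
  motion=[
    [0.0005,-0.0358,0.0125,0,0,0,0.2],
    [0,0,0.0325,0,0,0,0.2],
    [0,0,0.0325,0,0,0,0.2],
    [0,0,0,0,0,0,0.2],
    [0,0,0,0,0,0,0.2],
  ],
)

```text
time_s: 41.15
ee_pos: [0.5125, 0.2541, 0.0353]
eef_rot: [3.141, 0.001, -0.089]
force: [0.0, -0.1, 0.8]
grip_width: 0.0563
grip_force: 0.0
```

```bash
cat > held.py <<'E'
from h import *
import sys,pickle
def held(f,n,z=.005):
    """strip below the fingers: edges in tool mm; n = plane height of its top face (world z)"""
    p,r,o=state(); m,im=shot("wrist",f); pickle.dump(m,open(f"pics/{f}.pkl","wb")); print(p.round(4),o["eef_rot"].round(4),round(o["grip_width"],4),o["grip_force"])
    V=cv2.GaussianBlur(cv2.cvtColor(im,cv2.COLOR_BGR2GRAY),(3,3),0).astype(np.float32)
    def prof(a,e):
        q=np.linspace(a,e,161); w=r.apply(np.c_[q/1e3,np.zeros(161)])+p; w[:,2]=z; uv=proj(m,w).astype(np.float32)
        g=cv2.remap(V,uv[:,0].reshape(1,-1),uv[:,1].reshape(1,-1),cv2.INTER_LINEAR)[0]; d=np.diff(g); i=np.argmax(d); return ((q[i]+q[i+1])/2).round(1).tolist(),round(float(d[i]))
    for y in (-70,-45,45,70): print("head",prof([38,y],[65,y]),"butt",prof([-8,y],[-32,y]))
    for x in (5,25,40): print("ends",prof([x,-65],[x,-95]),prof([x,65],[x,95]))
if __name__=="__main__": held(sys.argv[1],None)
E
python3 held.py w8
```

```text
[0.5125 0.2541 0.0353] [ 3.1409e+00  5.0000e-04 -8.9100e-02] 0.0563 0.0
head ([50.1, -70.0], 10) butt ([-19.9, -70.0], 7)
head ([50.2, -45.0], 11) butt ([-12.1, -45.0], 0)
head ([50.4, 45.0], 10) butt ([-14.2, 45.0], 0)
head ([50.2, 70.0], 11) butt ([-19.8, 70.0], 4)
ends ([5.0, -80.8], 8) ([5.0, 78.4], 5)
ends ([25.0, -81.0], 8) ([25.0, 79.3], 5)
ends ([40.0, -81.4], 7) ([40.0, 78.8], 9)
```

jog_arm(
  motion=[
    [0,0,0.014,0,0,0,0.2],
    [0,0,0.0135,0,0,0,0.2],
    [0,0,0,0,0,0,0.2],
    [0,0,0,0,0,0,-1],
    [0,0,0,0,0,0,-1],
  ],
)

```text
time_s: 41.7
ee_pos: [0.5131, 0.2544, 0.0087]
eef_rot: [-3.141, -0.002, -0.089]
force: [-0.5, 1.3, -0.6]
grip_width: 0.0436
grip_force: 0.0
```

jog_arm(
  motion=[
    [0,0,0,0,0,0,-1],
    [0,0,0,0,0,0,-1],
    [0,0,0,0,0,0,-1],
    [0,0,0,0,0,0,-1],
    [0,0,0,0,0,0,-1],
  ],
)

```text
time_s: 42.2
ee_pos: [0.5129, 0.2543, 0.0084]
eef_rot: [-3.141, -0.001, -0.089]
force: [-0.7, -0.6, 1.8]
grip_width: 0.0137
grip_force: 40.0
```

jog_arm(
  motion=[
    [0,0,0,0,0,0,-1],
    [0,0,0,0,0,0,-1],
  ],
)

```text
time_s: 42.4
ee_pos: [0.513, 0.2543, 0.0085]
eef_rot: [-3.141, -0.001, -0.089]
force: [-0.9, 0.0, 3.0]
grip_width: 0.014
grip_force: 40.0
```

```bash
python3 held.py w9; python3 -c "
from place import *
place(-35)"
```

```text
[0.513  0.2543 0.0085] [-3.1414e+00 -1.5000e-03 -8.8900e-02] 0.014 39.99911069869995
head ([50.2, -70.0], 13) butt ([-20.7, -70.0], 7)
head ([49.7, -45.0], 12) butt ([-20.7, -45.0], 10)
head ([50.1, 45.0], 14) butt ([-21.3, 45.0], 5)
head ([49.9, 70.0], 12) butt ([-21.3, 70.0], 4)
ends ([5.0, -81.6], 8) ([5.0, 78.4], 6)
ends ([25.0, -81.2], 9) ([25.0, 78.6], 6)
ends ([40.0, -81.2], 8) ([40.0, 79.2], 12)
target [ 0.543  -0.0275  0.0865] [ 3.142 -0.169  0.048]
move 5 x [0.0001, -0.0, -0.0383]
turn 2 x [0.006, 0.084, -0.069]
move 8 x [-0.0012, 0.0354, 0.0069]
move 2 x [0.0025, -0.0, 0.0224]
move 1 x [0.0015, 0.0, 0.0139]
```

jog_arm(
  motion=[
    [0,0,-0.0383,0,0,0,-1],
    [0,0,-0.0383,0,0,0,-1],
    [0,0,-0.0383,0,0,0,-1],
    [0,0,-0.0383,0,0,0,-1],
    [0,0,-0.0383,0,0,0,-1],
  ],
)

```text
time_s: 42.95
ee_pos: [0.5123, 0.2542, 0.2012]
eef_rot: [-3.141, -0.001, -0.089]
force: [0.4, -0.1, -0.6]
grip_width: 0.0136
grip_force: 40.0
```

jog_arm(
  motion=[
    [0,0,0,0.006,0.084,-0.069,-1],
    [0,0,0,0.006,0.084,-0.069,-1],
    [-0.0012,0.0354,0.0069,0,0,0,-1],
    [-0.0012,0.0354,0.0069,0,0,0,-1],
    [-0.0012,0.0354,0.0069,0,0,0,-1],
  ],
)

```text
time_s: 43.45
ee_pos: [0.5174, 0.1472, 0.1784]
eef_rot: [-3.141, -0.17, 0.05]
force: [0.9, 0.3, -1.0]
grip_width: 0.0134
grip_force: 40.0
```

jog_arm(
  motion=[
    [-0.0012,0.0354,0.0069,0,0,0,-1],
    [-0.0012,0.0354,0.0069,0,0,0,-1],
    [-0.0012,0.0354,0.0069,0,0,0,-1],
    [-0.0012,0.0354,0.0069,0,0,0,-1],
    [-0.0012,0.0354,0.0069,0,0,0,-1],
  ],
)

```text
time_s: 43.95
ee_pos: [0.5263, -0.03, 0.1433]
eef_rot: [-3.141, -0.17, 0.049]
force: [0.7, -0.4, -0.5]
grip_width: 0.014
grip_force: 40.0
```

jog_arm(
  motion=[
    [0,0,0,0,0,0,-1],
    [0,0,0,0,0,0,-1],
  ],
)

```text
time_s: 44.15
ee_pos: [0.5263, -0.029, 0.1434]
eef_rot: [-3.141, -0.169, 0.048]
force: [0.4, 0.0, 0.4]
grip_width: 0.0135
grip_force: 40.0
```

```bash
python3 -c "
from place import *
p,r,o=state(); print(p.round(4),o['grip_width'],o['grip_force'])
place(-35.5,tz=.0085,lift=p[2])"
```

```text
[ 0.5263 -0.029   0.1434] 0.013518192955423329 39.99820053577423
target [ 0.5423 -0.0276  0.0875] [ 3.142 -0.169  0.048]
move 0 x [0.0, 0.0, 0.0]
turn 1 x [-0.001, 0.0, -0.001]
move 1 x [-0.0002, -0.0006, -0.0018]
move 2 x [0.0025, -0.0, 0.0224]
move 1 x [0.0015, 0.0, 0.0139]
```

jog_arm(
  motion=[
    [0.0025,-0.0006,0.0206,0,0,0,-1],
    [0.0025,0,0.0224,0,0,0,-1],
    [0.001,0,0.007,0,0,0,-1],
    [0.0005,0,0.006,0,0,0,-1],
    [0,0,0,0,0,0,-1],
  ],
)

```text
time_s: 44.65
ee_pos: [0.5423, -0.0267, 0.0895]
eef_rot: [-3.141, -0.169, 0.05]
force: [0.5, 0.1, -0.1]
grip_width: 0.0137
grip_force: 40.0
```

jog_arm(
  motion=[
    [0,0,0,0,0,0,-1],
    [0,0,0,0,0,0,-1],
  ],
)

```text
time_s: 44.85
ee_pos: [0.5425, -0.0271, 0.0904]
eef_rot: [-3.141, -0.171, 0.049]
force: [-0.4, 0.2, -1.2]
grip_width: 0.0136
grip_force: 40.0
```

jog_arm(
  motion=[
    [0,0.0004,0.0022,0,0,0,-1],
    [0,0,0,0,0,0,-1],
    [0,0,0,0,0,0,-1],
  ],
)

```text
time_s: 45.15
ee_pos: [0.5427, -0.0276, 0.0875]
eef_rot: [-3.141, -0.17, 0.049]
force: [-0.9, 0.7, -1.5]
grip_width: 0.0137
grip_force: 40.0
```

jog_arm(
  motion=[
    [0,0,0,0,0,0,0],
    [0,0,0,0,0,0,0],
    [0,0,0,0,0,0,0],
    [0,0,0,0,0,0,0],
    [0,0,0,0,0,0,0],
  ],
)

```text
time_s: 45.65
ee_pos: [0.5427, -0.0275, 0.0874]
eef_rot: [-3.141, -0.17, 0.049]
force: [-0.1, -0.4, -0.4]
grip_width: 0.0466
grip_force: 0.0
```

jog_arm(
  motion=[
    [0,0,-0.03,0,0,0,0],
    [0,0,-0.035,0,0,0,0],
    [0,0,-0.035,0,0,0,0],
    [0,0,0,0,0,0,0],
    [0,0,0,0,0,0,0],
  ],
)

```text
time_s: 46.15
ee_pos: [0.5259, -0.0285, 0.1863]
eef_rot: [-3.141, -0.171, 0.049]
force: [0.5, -0.3, -0.1]
grip_width: 0.0472
grip_force: 0.0
```

```bash
python3 - <<'E'
from place import *
import pickle
m,im=shot("wrist","w10"); pickle.dump(m,open("pics/w10.pkl","wb")); p,r,o=state(); print(p.round(4))
y=np.deg2rad(-3.7); rr=R.from_euler("z",y)*D; rib=np.array([.6352-.015*np.cos(y),.2608-.015*np.sin(y),0]); print(rib)
s=Plan(); s.to([p[0],p[1],.21]); s.turn(rr).to(rib+[0,0,.1]).to(rib+[0,0,.035])
E
python3 chk.py w10 -35
```

```text
[ 0.5256 -0.0284  0.1853]
[0.62023127 0.26176798 0.        ]
move 1 x [0.0042, -0.0, -0.0244]
turn 2 x [-0.005, -0.084, 0.057]
move 9 x [0.0084, -0.0329, 0.0122]
move 2 x [0.0, 0.0, 0.0325]
butt at y -60 : 7.3 -3.0
butt at y -25 : 9.1 -4.0
butt at y 25 : 0.7 0.0
butt at y 60 : -0.5 0.0
ends at x 15 81.5 -78.5 mid 1.5 5.3515625 6.234375
ends at x 45 81.7 -77.5 mid 2.1 -1.5859375 -2.796875
ends at x 60 81.9 -78.9 mid 1.5 6.3828125 8.0
line2 x [-37.5, 0.0207, 517]
line3 x [2.6, -0.0028, 37]
side+ y [78.2, 0.0595, 773]
side- y [-76.8, -0.0275, 834]
```

View pics/w10.png

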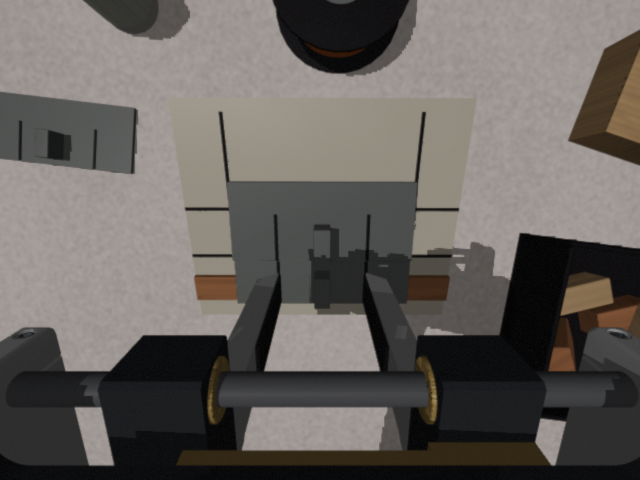

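Strip 2 laps strip 1, its ends (229 and 416) in line with the side lines, and the stack looks square. Now the third strip.

jog_arm(
  motion=[
    [0.0042,0,-0.0244,0,0,0,0.2],
    [0,0,0,-0.005,-0.084,0.057,0.2],
    [0,0,0,-0.005,-0.084,0.057,0.2],
    [0.0084,-0.0329,0.0122,0,0,0,0.2],
    [0.0084,-0.0329,0.0122,0,0,0,0.2],
  ],
)

```text
time_s: 46.7
ee_pos: [0.5471, 0.0366, 0.1844]
eef_rot: [3.142, 0.001, -0.067]
force: [0.1, 0.4, 0.4]
grip_width: 0.0564
grip_force: 0.0
```

jog_arm(
  motion=[
    [0.0084,-0.0329,0.0122,0,0,0,0.2],
    [0.0084,-0.0329,0.0122,0,0,0,0.2],
    [0.0084,-0.0329,0.0122,0,0,0,0.2],
    [0.0084,-0.0329,0.0122,0,0,0,0.2],
    [0.0084,-0.0329,0.0122,0,0,0,0.2],
  ],
)

```text
time_s: 47.2
ee_pos: [0.5993, 0.1989, 0.123]
eef_rot: [3.141, 0.001, -0.065]
force: [-0.8, -1.0, -0.1]
grip_width: 0.0567
grip_force: 0.0
```

jog_arm(
  motion=[
    [0.0084,-0.0329,0.0122,0,0,0,0.2],
    [0.0084,-0.0329,0.0122,0,0,0,0.2],
    [0,0,0.0325,0,0,0,0.2],
    [0,0,0.0325,0,0,0,0.2],
    [0,0,0,0,0,0,0.2],
  ],
)

```text
time_s: 47.7
ee_pos: [0.6176, 0.2613, 0.0295]
eef_rot: [3.138, 0.008, -0.065]
force: [-0.5, -0.6, -0.2]
grip_width: 0.0568
grip_force: 0.0
```

jog_arm(
  motion=[
    [0,0,0,0,0,0,0.2],
  ],
)

```text
time_s: 47.8
ee_pos: [0.6205, 0.262, 0.0356]
eef_rot: [3.141, 0.0, -0.065]
force: [0.1, 0.7, 0.7]
grip_width: 0.0566
grip_force: 0.0
```

```bash
python3 held.py w11
```

```text
[0.6205 0.262  0.0356] [ 3.141e+00  3.000e-04 -6.500e-02] 0.0566 0.0
head ([50.9, -70.0], 10) butt ([-19.5, -70.0], 6)
head ([51.1, -45.0], 10) butt ([-20.8, -45.0], 0)
head ([51.1, 45.0], 10) butt ([-8.1, 45.0], 0)
head ([50.9, 70.0], 11) butt ([-19.5, 70.0], 3)
ends ([5.0, -81.0], 7) ([5.0, 79.2], 5)
ends ([25.0, -81.0], 7) ([25.0, 79.2], 5)
ends ([40.0, -81.4], 6) ([40.0, 79.5], 10)
```

jog_arm(
  motion=[
    [0.0005,0,0.014,0,0,0,0.2],
    [0,0,0.0137,0,0,0,0.2],
    [0,0,0,0,0,0,0.2],
    [0,0,0,0,0,0,-1],
    [0,0,0,0,0,0,-1],
  ],
)

```text
time_s: 48.35
ee_pos: [0.6215, 0.2622, 0.0088]
eef_rot: [-3.141, -0.002, -0.065]
force: [-0.5, -0.3, 0.0]
grip_width: 0.0436
grip_force: 0.0
```

jog_arm(
  motion=[
    [0,0,0,0,0,0,-1],
    [0,0,0,0,0,0,-1],
    [0,0,0,0,0,0,-1],
    [0,0,0,0,0,0,-1],
    [0,0,0,0,0,0,-1],
  ],
)

```text
time_s: 48.85
ee_pos: [0.6213, 0.2621, 0.0085]
eef_rot: [-3.141, -0.002, -0.065]
force: [-0.3, -0.5, 1.3]
grip_width: 0.0139
grip_force: 40.0
```

jog_arm(
  motion=[
    [0,0,0,0,0,0,-1],
    [0,0,0,0,0,0,-1],
  ],
)

```text
time_s: 49.05
ee_pos: [0.6213, 0.2621, 0.0085]
eef_rot: [-3.141, -0.002, -0.065]
force: [-1.1, -0.7, 2.7]
grip_width: 0.0139
grip_force: 40.0
```

```bash
python3 held.py w12; python3 -c "
from place import *
place(10,tz=state()[0][2])"
```

```text
[0.6213 0.2621 0.0085] [-3.1414e+00 -1.5000e-03 -6.4900e-02] 0.0139 39.998382925987244
head ([49.7, -70.0], 10) butt ([-20.4, -70.0], 6)
head ([49.7, -45.0], 11) butt ([-20.2, -45.0], 9)
head ([49.7, 45.0], 13) butt ([-20.7, 45.0], 4)
head ([49.9, 70.0], 13) butt ([-20.1, 70.0], 4)
ends ([5.0, -81.2], 8) ([5.0, 78.4], 5)
ends ([25.0, -81.2], 8) ([25.0, 78.2], 6)
ends ([40.0, -81.2], 8) ([40.0, 78.4], 10)
target [ 0.586  -0.0255  0.1   ] [ 3.142 -0.169  0.048]
move 5 x [0.0001, -0.0, -0.0383]
turn 2 x [0.005, 0.084, -0.057]
move 8 x [-0.009, 0.0357, 0.0038]
move 2 x [0.0025, -0.0, 0.0224]
move 1 x [0.0015, 0.0, 0.0139]
```

jog_arm(
  motion=[
    [0,0,-0.0383,0,0,0,-1],
    [0,0,-0.0383,0,0,0,-1],
    [0,0,-0.0383,0,0,0,-1],
    [0,0,-0.0383,0,0,0,-1],
    [0,0,-0.0383,0,0,0,-1],
  ],
)

```text
time_s: 49.6
ee_pos: [0.6207, 0.262, 0.2013]
eef_rot: [-3.141, -0.001, -0.065]
force: [0.3, 0.4, -0.6]
grip_width: 0.0136
grip_force: 40.0
```

jog_arm(
  motion=[
    [0,0,0,0.005,0.084,-0.057,-1],
    [0,0,0,0.005,0.084,-0.057,-1],
    [-0.009,0.0357,0.0038,0,0,0,-1],
    [-0.009,0.0357,0.0038,0,0,0,-1],
    [-0.009,0.0357,0.0038,0,0,0,-1],
  ],
)

```text
time_s: 50.1
ee_pos: [0.601, 0.153, 0.1837]
eef_rot: [-3.141, -0.169, 0.05]
force: [0.5, 1.1, 0.2]
grip_width: 0.0136
grip_force: 40.0
```

jog_arm(
  motion=[
    [-0.009,0.0357,0.0038,0,0,0,-1],
    [-0.009,0.0357,0.0038,0,0,0,-1],
    [-0.009,0.0357,0.0038,0,0,0,-1],
    [-0.009,0.0357,0.0038,0,0,0,-1],
    [-0.009,0.0357,0.0038,0,0,0,-1],
  ],
)

```text
time_s: 50.6
ee_pos: [0.5688, -0.0277, 0.1574]
eef_rot: [-3.141, -0.17, 0.049]
force: [0.3, 0.3, -0.3]
grip_width: 0.014
grip_force: 40.0
```

jog_arm(
  motion=[
    [0,0,0,0,0,0,-1],
    [0,0,0,0,0,0,-1],
  ],
)

```text
time_s: 50.8
ee_pos: [0.5693, -0.0268, 0.1576]
eef_rot: [-3.141, -0.17, 0.048]
force: [-0.1, 0.6, -1.0]
grip_width: 0.0137
grip_force: 40.0
```

```bash
python3 -c "
from place import *
p,r,o=state(); print(p.round(4),o['grip_width'],o['grip_force'])
place(9.5,tz=.0085,lift=p[2])"
```

```text
[ 0.5693 -0.0268  0.1576] 0.013674362525988297 39.9981415271759
target [ 0.5855 -0.0255  0.0999] [ 3.142 -0.169  0.048]
move 0 x [0.0, 0.0, 0.0]
turn 1 x [-0.0, -0.0, -0.001]
move 1 x [-0.0002, -0.0005, 0.0]
move 2 x [0.0025, -0.0, 0.0224]
move 1 x [0.0015, 0.0, 0.0139]
```

jog_arm(
  motion=[
    [0.0023,-0.0005,0.0224,0,0,0,-1],
    [0.0025,0,0.0224,0,0,0,-1],
    [0.001,0,0.007,0,0,0,-1],
    [0.0005,0,0.006,0,0,0,-1],
    [0,0,0,0,0,0,-1],
  ],
)

```text
time_s: 51.3
ee_pos: [0.5853, -0.0245, 0.1017]
eef_rot: [-3.141, -0.169, 0.05]
force: [-0.2, 0.2, 0.2]
grip_width: 0.0137
grip_force: 40.0
```

jog_arm(
  motion=[
    [0,0,0,0,0,0,-1],
    [0,0,0,0,0,0,-1],
  ],
)

```text
time_s: 51.5
ee_pos: [0.5855, -0.025, 0.1026]
eef_rot: [-3.141, -0.171, 0.049]
force: [1.0, -0.3, -1.0]
grip_width: 0.0138
grip_force: 40.0
```

jog_arm(
  motion=[
    [-0.0002,0.0004,0.0021,0,0,0,-1],
    [0,0,0,0,0,0,-1],
    [0,0,0,0,0,0,-1],
  ],
)

```text
time_s: 51.8
ee_pos: [0.5854, -0.0255, 0.0997]
eef_rot: [-3.141, -0.17, 0.049]
force: [-1.5, -0.0, -0.3]
grip_width: 0.0136
grip_force: 40.0
```

jog_arm(
  motion=[
    [0,0,0,0,0,0,0],
    [0,0,0,0,0,0,0],
    [0,0,0,0,0,0,0],
    [0,0,0,0,0,0,0],
    [0,0,0,0,0,0,0],
  ],
)

```text
time_s: 52.3
ee_pos: [0.5854, -0.0255, 0.0996]
eef_rot: [-3.141, -0.17, 0.049]
force: [0.2, -0.2, -0.3]
grip_width: 0.0461
grip_force: 0.0
```

jog_arm(
  motion=[
    [0,0,-0.03,0,0,0,0],
    [0,0,-0.035,0,0,0,0],
    [0,0,-0.04,0,0,0,0],
    [0,0,-0.04,0,0,0,0],
    [0,0,0,0,0,0,0],
  ],
)

```text
time_s: 52.8
ee_pos: [0.5622, -0.0269, 0.2483]
eef_rot: [3.14, -0.178, 0.049]
force: [0.4, -1.1, 0.5]
grip_width: 0.047
grip_force: 0.0
```

jog_arm(
  motion=[
    [-0.03,0,-0.03,0,0,0,0],
    [-0.04,0,-0.02,0,0,0,0],
    [-0.03,0,0,0,0,0,0],
    [0,0,0,0,0,0,0],
    [0,0,0,0,0,0,0],
  ],
)

```text
time_s: 53.3
ee_pos: [0.4543, -0.0321, 0.2749]
eef_rot: [-3.141, -0.17, 0.049]
force: [1.0, 0.6, -0.7]
grip_width: 0.0471
grip_force: 0.0
```

```bash
python3 - <<'E'
from h import *
import pickle
m,im=shot("wrist","w13"); pickle.dump(m,open("pics/w13.pkl","wb")); print(state()[0].round(3))
E
for k in -80 -35 10; do python3 -c "
from chk import *
chk('w13',$k)"; done
```

```text
[ 0.455 -0.032  0.275]
butt at y -60 : -0.1 5.0
butt at y -25 : -0.1 5.0
butt at y 25 : -0.5 5.0
butt at y 60 : -0.5 5.0
ends at x 15 82.1 -80.3 mid 0.9 0.8203125 2.8134766
ends at x 45 83.9 -79.1 mid 2.4 -1.7998047 0.66796875
ends at x 60 82.7 -79.5 mid 1.6 3.6796875 5.25
butt at y -60 : -1.7 1.0
butt at y -25 : -2.5 1.0
butt at y 25 : 1.5 -1.0
butt at y 60 : 0.7 -1.0
ends at x 15 81.7 -78.3 mid 1.7 3.5683594 5.25
ends at x 45 82.3 -78.7 mid 1.8 -2.625 -1.546875
ends at x 60 82.5 -79.5 mid 1.5 4.3125 5.0390625
butt at y -60 : -0.1 -3.0
butt at y -25 : -0.1 -3.0
butt at y 25 : 0.9 -2.0
butt at y 60 : 0.9 -2.0
ends at x 15 81.5 -77.7 mid 1.9 4.3125 5.0507812
ends at x 45 82.1 -78.1 mid 2.0 5.8378906 5.8789062
ends at x 60 82.3 -79.5 mid 1.4 6.036133 8.291992
```

View pics/w13.png

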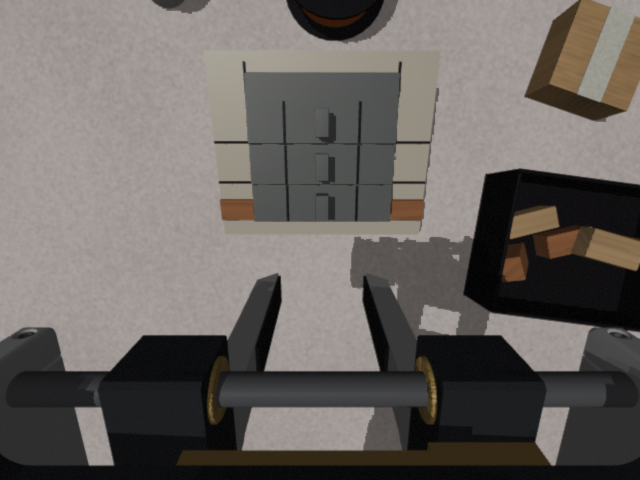

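All three courses lie lapped with butts on their lines (y≈222, 184 and 142) and ends on the side lines. The robot is clear of everything, so I hand in.

```bash
python3 -c "
from station import ctrl
print(ctrl.hand_in())"
```

```text
the job is handed in; nothing more can be done
None
```

I handed the job in at about 53 s of the 208 s allowed: all five offcuts are in the bin and the three strips are lapped up the panel, butt edges and centring within about 1–2 mm of their marks by my camera checks. I never moved the spool, glue bottle or carton; the hand-in returned no verdict.

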